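# Lay the tea tray and park it in the rack

### The arm

A 6-joint arm with a two-finger parallel gripper is mounted at the origin on the work surface. World frame = base frame: x ahead of the robot, y to its left, z up, the work surface at z = 0. Lengths are in mm, angles in rad, forces in N, time in s.
With the tool pointing down it reaches from about 350 to 875 mm from the base axis. Payload 4.2 kg.
Tool frame: the origin (TCP) lies on the centre line of the jaws, within the pads' length; the fingertips stand tips_ahead ahead of it and the grasp point (between the pads) is the TCP (tips_ahead is the distance from the TCP to the fingertips, in mm); z points along the fingers, y is the direction in which the jaws open and shut (so a half turn about z gives the same grasp; the last joint's range is limited). The gripper opens to 85 mm and grips with 20 to 120 N. Pads are 22 mm wide; open, the fingers measure 114 mm over their backs; the gripper's body (76 mm by 85 mm) begins 54 mm behind the grasp point. The pads swing forward as they close: fully open they stand 13 mm farther back than shut.
Start: joints at [-0.841, 0.385, 0.008, 0, -1.194, -0.259], TCP at [283.511, -556.975, 227.312] pointing down, gripper open.
Joint ranges: [-3.14, 3.14], [-1.21, 2.06], [-1.07, 1.41], [-3.16, 2.05], [-2.99, -0.16], [-3.1, 3.1]. Speed limits (rad/s): [2.79, 2.79, 3.14, 3.14, 3.14, 3.14].

### API

Orientations are given as a unit quaternion [w, x, y, z].
In Python, from plant import * gives the robot as it stands.
- The arm moves only by the tool servo_tool, never from a script. Its argument "motion" is a list that holds one entry, the list of rows, each a list of 5 numbers: the shift along the tool's x, y, z in m, then the turn about the tool's z in rad, then the closure, from 0 (fully open) to 1 (shut). A call has 1 to 10 rows; each row shifts and turns the commanded pose from where the row before left it, along the tool's axes as they then stand; what a row does not reach is not made up. A row lasts 1/10 s, in which the tool goes at most 50 mm and 8.59 degrees, less where a joint would pass 70% of its speed; a pose out of reach is approached as far as the arm can. A call is refused whole if a number of a shift passes 0.05 or a number of a turn 0.15, either way. A call with a gripper value outside its range is refused whole. The fingers move at their own pace and stop on an object; "force" is the grip in N (left out, the last holds). Time passes only in rows, so rows that do not move let the fingers close. It gives the time, the measured TCP pose, the force and the opening at its end, in the units of the state.
- state(): the state, without advancing time (a new reading comes with each control period).
- capture(name): name is "side" or "top"; returns a dict with "color" (420x560x3 uint8, blue, green, red), "intrinsics" (3x3 intrinsics, pixels), "eye" and "orientation" of the camera in the world. Camera axes: x right, y up, looking along -z (the intrinsics and any distortion apply to the point x, -y, -z); pixel columns grow to the right and rows downward; lengths in mm; the calibration is good to about 2 mm. A picture is of the moment at which its call begins. There is no depth.
- close_job(): hands the job in, once; it reports no verdict.
The state is a dict: "t": time; "q": joint angles; "dq": joint speeds; "joint_efforts": joint torques, N m; "eef_pos": TCP position; "eef_rot": TCP orientation; "wrist_force": force on the tool from outside, world axes, zero at the start; "ft_torque": the same for the moment, N m; "grip_width": opening from 0.0 (shut) to 1.0 (fully open).
Only numpy, scipy, OpenCV 4.12 (cv2) and the standard library are available. Lean on these libraries where they do the work, as an engineer would, in place of code of your own. Each camera call takes 0.05 s, during which the arm holds its last target.

### The job

Get the tea tray ready and put it away: stand the mug that is off the tray on it with the other two, then lift each strainer basket off its hook without wrenching it and seat it upright in a mug, one to a mug. Only when all that is on the tray, slide the tray into the slots of the rack until it is fully home. Never tip a mug over, and leave the other things on the mat where they are.

Things in the scene. Friction and masses are not known exactly. Their poses are not given: they have to be found in the camera images.
- strainer_a: steel brew-in-mug strainer basket, 50 g, hanging upright by its hoop handle from a hook. Origin: centre of its underside, z up its axis. Mesh body 50 mm deep, 42 mm across at the foot, 51 mm at the top, under a flat round rim 70 mm across, 3 mm thick (z 50 to 53 mm), which rests on a mug's rim when seated (origin then 35 mm above the mug's). May be absent (None).
- strainer_a_hoop (a point): middle of the top of strainer_a's hoop handle, 118 mm above its origin. The hoop is a rigid rectangle of flat strip, 10 mm wide (along x), 3 mm thick: two upright legs with outer faces at y = +-22 mm (44 mm across), joined on top by a bar (underside z = 115 mm), through which the hook passes.
- strainer_b: another strainer basket, the same as strainer_a. May be absent (None).
- strainer_b_hoop (a point): the same point of strainer_b
- strainer_c: another strainer basket, the same as strainer_a. May be absent (None).
- strainer_c_hoop (a point): the same point of strainer_c
- mug_a: red enamel-finish mug, 120 g, 68 mm across outside, 60 mm inside, 85 mm tall, floor 4 mm thick. Origin: centre of its underside; z up. Its loop handle points to its +y, reaches 60 mm from the axis and spans heights 16 to 72 mm. Starts on the tray. Any mug may be knocked aside during the run.
- mug_b: a mug the same as mug_a; starts on the tray beside mug_a.
- mug_c: a mug the same as mug_a; starts on the mat to the robot's left.
- tray: shallow metal tray loose on the mat, 0.35 kg, 170 mm (x) by 330 mm (y), 20 mm high, floor and walls 3 mm thick. Origin: centre of its underside; its +x end enters the rack first. Along both y sides an out-turned rim, 12 mm wide, 3 mm thick (z 17 to 20 mm; 354 mm across over the rims), rides in the rack's slots.
- tray_handle (a point): top middle of the tray's upright strap pull, at x = -107 mm, y = 0, z = 60 mm in the tray's frame, 22 mm out from the -x wall. The pull is two upright flat legs, 12 mm wide (x), outer faces at y = +-23 mm (46 mm across), from z = 12 mm up, joined by a bar on top.
- rack: fixed open-topped steel tray rack on the mat, 215 mm high, 400 mm wide, mouth at its -x side. Origin: mat level, middle of the bay. Slotted side runners (x -95 to +90 mm) take the tray's rims: 364 mm between their walls (5 mm play each side), slots 7 to 28 mm above the mat, walls flared outward from x = -95 to -132 mm. The tray stays flat on the mat.
- rack_home (a point): the rack's origin: the tray is home when its +x wall meets the low stop bar at the back of the rack (x = +85 mm); the tray's origin is then at this point and the two x axes are parallel
- hook_stand: fixed draining stand. Origin: centre of its foot, on the mat. Three deep upturned hooks of 6 mm wire at y = -95, 0, +95 mm point to its -x. Each has a level seat from x = -26 to -46 mm, 198 mm up (top of the wire), and a tip at x = -62 mm, 225 mm up. Crossbar (190 mm up, x = 0) and posts (y = +-160 mm) stay lower than the tips.
- hook_tip (a point): tip of the middle hook. A strainer hangs at stand x = -36 mm, its underside 83 mm above the stand's origin, its y axis along the row, and must rise 27 mm before it can pass over the tip along the stand's -x
- flask: black vacuum flask with a flip-up spout, 94 mm across, 250 mm tall, loose on the mat; not part of the job, leave it alone
- snap_box: clear plastic box with a snap-shut lid, 158 x 118 x 74 mm, loose on the mat; not part of the job, leave it alone
- bamboo_spoon: bamboo spoon lying flat, 150 mm long, 10 mm high, loose on the mat; not part of the job, leave it alone
- sugar_jar: glass jar with a steel cap, 72 mm across, 100 mm tall, loose on the mat; not part of the job, leave it alone
- biscuit_tin: round blue tin, 130 mm across, 87 mm tall, loose on the mat; not part of the job, leave it alone
- sieve: hand sieve lying mouth up, bowl 76 mm across and 30 mm high, total length 185 mm, loose on the mat; not part of the job, leave it alone
- tea_tin: upright tin, 68 mm across, 110 mm tall, loose on the mat; not part of the job, leave it alone
Mind the look-alikes: they are no part of the job. What is shaped like the mug_b but green or pink is not meant.

How it is judged (in metres and radians):
On the way, in this order (a step that is already met when the one before it is completed fails the run):
1. all three mugs stand upright on the tray and every strainer is seated in a mug, while the tray is still outside the rack (x of mug_a in the frame of tray between -0.07 and 0.07 m and y of mug_a in the frame of tray between -0.15 and 0.15 m and z of mug_a in the frame of tray between -0.003 and 0.01 m and angle between each of mug_a, mug_b, mug_c's own z axis and vertical below 0.12 rad and x of mug_b in the frame of tray between -0.07 and 0.07 m and y of mug_b in the frame of tray between -0.15 and 0.15 m and z of mug_b in the frame of tray between -0.003 and 0.01 m and x of mug_c in the frame of tray between -0.07 and 0.07 m and y of mug_c in the frame of tray between -0.15 and 0.15 m and z of mug_c in the frame of tray between -0.003 and 0.01 m and angle between each of strainer_a, strainer_b, strainer_c's own z axis and vertical below 0.15 rad and ((horizontal distance between strainer_a and mug_a below 0.012 m and z of strainer_a in the frame of mug_a between 0.028 and 0.043 m) or (horizontal distance between strainer_a and mug_b below 0.012 m and z of strainer_a in the frame of mug_b between 0.028 and 0.043 m) or (horizontal distance between strainer_a and mug_c below 0.012 m and z of strainer_a in the frame of mug_c between 0.028 and 0.043 m)) and ((horizontal distance between strainer_b and mug_a below 0.012 m and z of strainer_b in the frame of mug_a between 0.028 and 0.043 m) or (horizontal distance between strainer_b and mug_b below 0.012 m and z of strainer_b in the frame of mug_b between 0.028 and 0.043 m) or (horizontal distance between strainer_b and mug_c below 0.012 m and z of strainer_b in the frame of mug_c between 0.028 and 0.043 m)) and ((horizontal distance between strainer_c and mug_a below 0.012 m and z of strainer_c in the frame of mug_a between 0.028 and 0.043 m) or (horizontal distance between strainer_c and mug_b below 0.012 m and z of strainer_c in the frame of mug_b between 0.028 and 0.043 m) or (horizontal distance between strainer_c and mug_c below 0.012 m and z of strainer_c in the frame of mug_c between 0.028 and 0.043 m)) and x of tray in the frame of rack below -0.1 m), for 0.2 s.
2. the loaded tray is fully home in the rack (x of tray in the frame of rack between -0.008 and 0.006 m and y of tray in the frame of rack between -0.009 and 0.009 m and z of tray in the frame of rack between -0.003 and 0.006 m and angle between the x axis of tray and the x axis of rack, either way round below 0.06 rad and x of mug_a in the frame of tray between -0.07 and 0.07 m and y of mug_a in the frame of tray between -0.15 and 0.15 m and z of mug_a in the frame of tray between -0.003 and 0.01 m and angle between each of mug_a, mug_b, mug_c's own z axis and vertical below 0.12 rad and x of mug_b in the frame of tray between -0.07 and 0.07 m and y of mug_b in the frame of tray between -0.15 and 0.15 m and z of mug_b in the frame of tray between -0.003 and 0.01 m and x of mug_c in the frame of tray between -0.07 and 0.07 m and y of mug_c in the frame of tray between -0.15 and 0.15 m and z of mug_c in the frame of tray between -0.003 and 0.01 m), for 0.2 s.
At the end, for the whole second after the job is handed in: Tray home in the rack (8 mm along, 9 mm across, 0.06 rad); all three mugs upright (0.12 rad) on its floor; every strainer upright (0.15 rad) and seated in a mug: axes within 12 mm, its origin 28 to 43 mm above the mug's; all at rest (all of step 2 and angle between each of strainer_a, strainer_b, strainer_c's own z axis and vertical below 0.15 rad and ((horizontal distance between strainer_a and mug_a below 0.012 m and z of strainer_a in the frame of mug_a between 0.028 and 0.043 m) or (horizontal distance between strainer_a and mug_b below 0.012 m and z of strainer_a in the frame of mug_b between 0.028 and 0.043 m) or (horizontal distance between strainer_a and mug_c below 0.012 m and z of strainer_a in the frame of mug_c between 0.028 and 0.043 m)) and ((horizontal distance between strainer_b and mug_a below 0.012 m and z of strainer_b in the frame of mug_a between 0.028 and 0.043 m) or (horizontal distance between strainer_b and mug_b below 0.012 m and z of strainer_b in the frame of mug_b between 0.028 and 0.043 m) or (horizontal distance between strainer_b and mug_c below 0.012 m and z of strainer_b in the frame of mug_c between 0.028 and 0.043 m)) and ((horizontal distance between strainer_c and mug_a below 0.012 m and z of strainer_c in the frame of mug_a between 0.028 and 0.043 m) or (horizontal distance between strainer_c and mug_b below 0.012 m and z of strainer_c in the frame of mug_b between 0.028 and 0.043 m) or (horizontal distance between strainer_c and mug_c below 0.012 m and z of strainer_c in the frame of mug_c between 0.028 and 0.043 m)) and linear speed of each of tray, mug_a, mug_b, mug_c, strainer_a, strainer_b, strainer_c below 0.02 m/s); the robot touches nothing.
It fails at once if a mug was tipped over (more than 45 degrees) (angle between any of mug_a, mug_b, mug_c's own z axis and vertical above 0.785 rad).
It fails at once if a strainer was wrenched against the hook stand (over 20 N) (contact force between any of strainer_a, strainer_b, strainer_c and hook_stand above 20 N).
It fails at once if one of the other things on the mat was moved more than 40 mm (distance of any of flask, snap_box, bamboo_spoon, sugar_jar, biscuit_tin, sieve, tea_tin from where it was at the start of the episode above 0.04 m).
Of strainer_a, strainer_b, strainer_c only 2 to 3 are there at a start; the rules pass over those that are not, and their reading is None.
At some moment in a run one of mug_a, mug_b, mug_c may be knocked a few centimetres aside while the robot is not near it.
It also fails if it takes over 208 s, if anything falls off the work surface, if the arm or the gripper's body presses on something with over 40 N, if the wrist force passes 120 N, or if a joint passes its speed limit or range.

## Working session

There is one attempt and no reset: what is moved stays moved. The work goes in short steps, Python scripts to look and compute and a tool call to move; the robot and the scene stay as the last step left them, time stands still between calls to the robot, and variables do not carry over. Pictures are saved under pics/ and viewed, and the job is handed in when it is done.

Besides the shell and the picture viewer there is one more tool, called as name([rows], argument=value, ...), one row to a line, values as JSON. servo_tool: Moves the arm, as the interface text tells. Its arguments: {"type":"object","properties":{"motion":{"type":"array","items":{"type":"array","items":{"type":"array","items":{"type":"number"}}}},"force":{"type":"number"}},"required":["motion"]}

```bash
ls; mkdir -p pics; python3 - <<'E'
from plant import *
import cv2
s=state(); print(s)
for n in ("side","top"):
    c=capture(n); cv2.imwrite(f"pics/{n}0.png",c["color"]); print(n,c["intrinsics"],c["eye"],c["orientation"],[k for k in c])
E
```

```text
pics
{'t': 0.0, 'q': array([-8.41388250e-01,  3.85534596e-01,  6.64784467e-03, -5.21953922e-04,
       -1.19401202e+00, -2.58598294e-01]), 'dq': array([-0.00072648,  0.00080934, -0.00034459, -0.00054932,  0.00075217,
       -0.00112445]), 'joint_efforts': array([-4.00408112e-06, -3.92290664e+01,  1.88404101e+01,  4.18617994e+00,
       -4.60229086e-03, -7.52818949e-06]), 'eef_pos': array([ 283.25861022, -556.46244073,  226.24006765]), 'eef_rot': array([-2.84873661e-04, -2.33142971e-01,  9.72441870e-01,  1.04055527e-03]), 'wrist_force': array([-0.25427131,  0.29613103,  0.56071613]), 'ft_torque': array([-0.01684561,  0.03821422,  0.01504519]), 'grip_width': 1.000306896589089}
side [[488.00589454   0.         274.82080444]
 [  0.         488.00589454 208.9248838 ]
 [  0.           0.           1.        ]] [-166.00310112  649.43927157 1129.60274485] [-0.36567711 -0.14786874  0.34303343  0.85249232] ['color', 'intrinsics', 'eye', 'orientation']
top [[506.41133105   0.         285.66833674]
 [  0.         506.41133105 210.1367355 ]
 [  0.           0.           1.        ]] [ 259.72682537    5.53938237 1503.21735373] [-0.70227311 -0.05974823  0.05605413  0.70717789] ['color', 'intrinsics', 'eye', 'orientation']
```

View pics/side0.png

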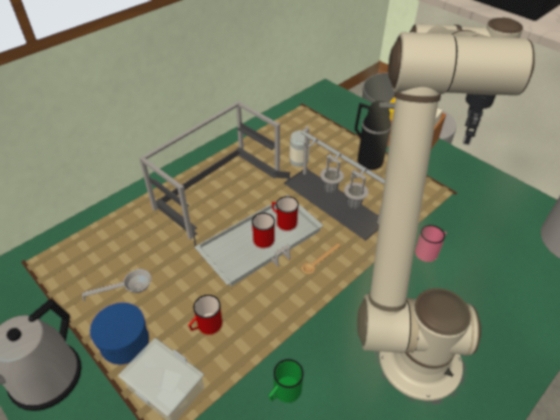

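View pics/top0.png

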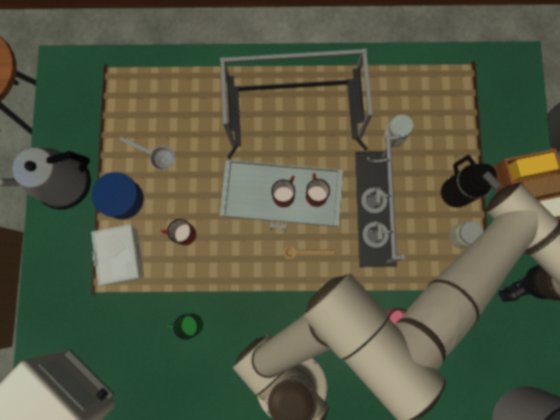

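```bash
cat > h.py <<'E'
from plant import *
import numpy as np, cv2
from scipy.spatial.transform import Rotation as R
def rot(q): return R.from_quat([q[1],q[2],q[3],q[0]]).as_matrix()
def px(c,P):
    P=np.atleast_2d(P); d=(P-c["eye"])@rot(c["orientation"])
    k=c["intrinsics"]; x=d[:,0]/-d[:,2]; y=-d[:,1]/-d[:,2]
    return np.c_[k[0,0]*x+k[0,2],k[1,1]*y+k[1,2]]
def ray(c,u,v):
    k=c["intrinsics"]; d=np.array([(u-k[0,2])/k[0,0],-(v-k[1,2])/k[1,1],-1.])
    return rot(c["orientation"])@d
def at(c,u,v,z):
    d=ray(c,u,v); return c["eye"]+d*(z-c["eye"][2])/d[2]
def tri(c1,p1,c2,p2):
    d1=ray(c1,*p1);d2=ray(c2,*p2);d1/=np.linalg.norm(d1);d2/=np.linalg.norm(d2)
    A=np.c_[d1,-d2];s=np.linalg.lstsq(A,c2["eye"]-c1["eye"],rcond=None)[0]
    a=c1["eye"]+s[0]*d1;b=c2["eye"]+s[1]*d2
    return (a+b)/2,np.linalg.norm(a-b)
def crop(c,x0,y0,x1,y1,name,s=5):
    im=cv2.resize(c["color"][y0:y1,x0:x1],None,fx=s,fy=s,interpolation=cv2.INTER_CUBIC)
    for x in range((x0+9)//10*10,x1,10):
        cv2.line(im,((x-x0)*s,0),((x-x0)*s,6 if x%50 else 14),(0,255,255),1)
        if x%20==0: cv2.putText(im,str(x),((x-x0)*s-10,24),0,.35,(0,255,255),1)
    for y in range((y0+9)//10*10,y1,10):
        cv2.line(im,(0,(y-y0)*s),(6,(y-y0)*s),(0,255,255),1)
        if y%20==0: cv2.putText(im,str(y),(8,(y-y0)*s+4),0,.35,(0,255,255),1)
    cv2.imwrite(f"pics/{name}.png",im)
E
python3 - <<'E'
from h import *
import pickle
t=capture("top");s=capture("side");pickle.dump((t,s),open("c0.pkl","wb"))
crop(t,210,135,400,275,"t1",4);crop(s,180,120,400,280,"s1",3);crop(t,215,40,405,165,"t2",4);crop(t,85,130,225,280,"t3",4)
E
```

```text
(no output)
```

View pics/t1.png

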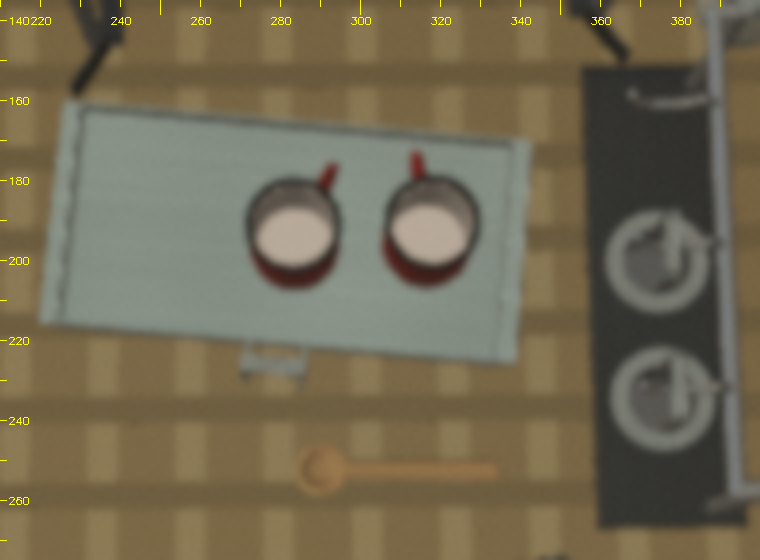

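View pics/s1.png

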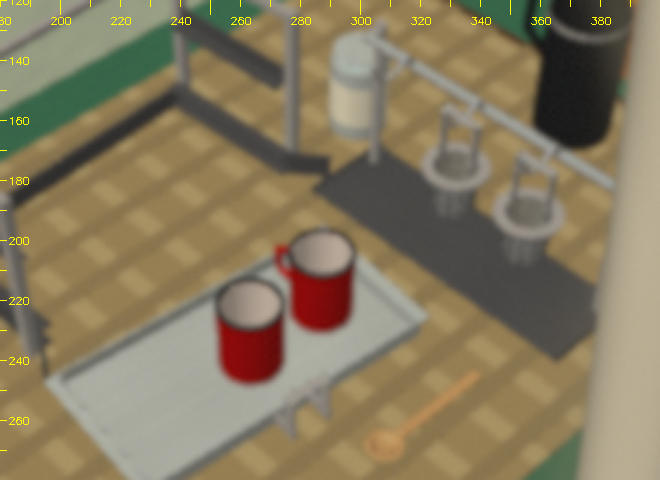

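View pics/t2.png

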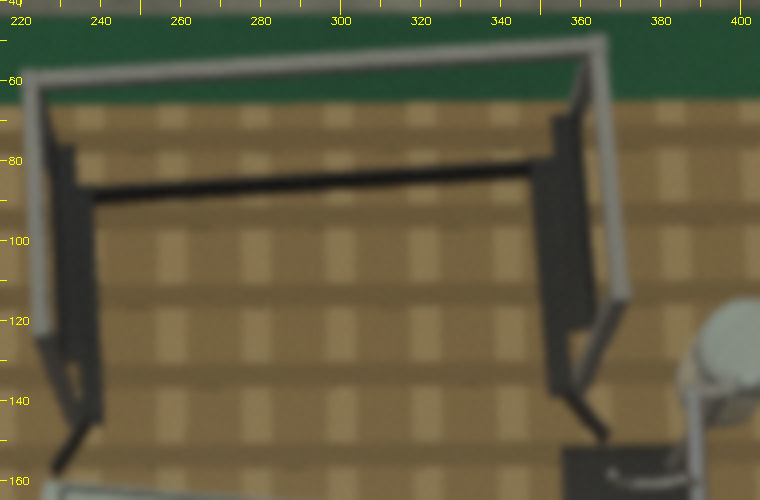

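View pics/t3.png

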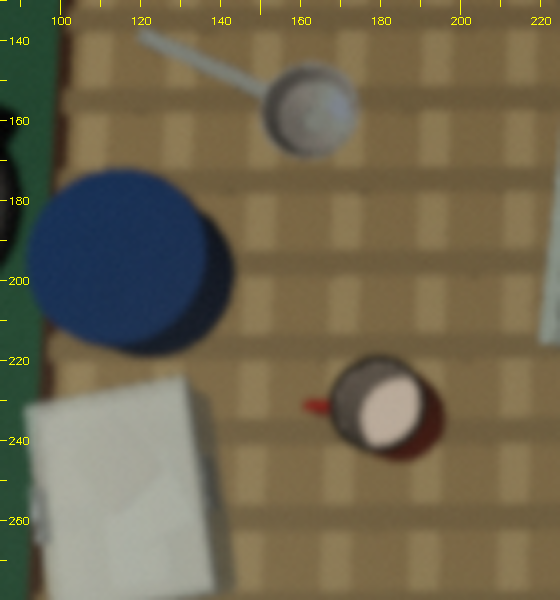

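```bash
python3 - <<'E'
import pickle
from h import *
t,s=pickle.load(open("c0.pkl","rb"))
import plant; print([k for k in dir(plant) if k[0]!='_'])
def q(n,u,v,z): print(n,at(t,u,v,z).round(1), "side px",px(s,at(t,u,v,z)).round(1))
q("m1",283.3,190.75,88);q("m2",318.2,190.25,88);q("mc",179.3,230.75,85)
q("sA",374.25,200.25,136);q("sB",375.5,234.5,136)
c=[at(t,*p,20) for p in((225.75,160.5),(343,170.25),(339.25,225.75),(220,215.75))]
for a in c: print("corner",a.round(1))
print([np.linalg.norm(c[i]-c[(i+1)%4]).round(1) for i in range(4)], np.mean(c,0))
q("h",278.7,226,60)
q("hooktip far",368,159,225)
# rack: runner ends
for n,p,z in (("TL",(222.5,59),215),("TR",(366,50),215),("RF",(370,115),215),("LF",(224,123.5),215)):
  q(n,*p,z)
q("stopL",238,88.5,20);q("stopR",350,82,20)
for n,p in (("st",(355.5,151.7)),("st",(359.7,267)),("st",(397,266.5))): q(n,*p,3)
for n,p,z in (("spoonL",(284,252),10),("spoonR",(334,252.5),10)): q(n,*p,z)
E
```

```text
['PlanningError', 'capture', 'close_job', 'state', 'tips_ahead']
m1 [550.   18.6  88. ] side px [[262.9 220.8]]
m2 [550.6 -80.9  88. ] side px [[287.2 203.8]]
mc [437.6 312.9  85. ] side px [[206.4 305.7]]
sA [ 511.6 -231.2  136. ] side px [[331.9 174.9]]
sB [ 417.2 -231.2  136. ] side px [[356.1 190.6]]
corner [658.4 192.5  20. ]
corner [ 625.4 -160.6   20. ]
corner [ 457.2 -145.3   20. ]
corner [489.7 207.4  20. ]
[np.float64(354.6), np.float64(168.8), np.float64(354.2), np.float64(169.4)] [557.6851905   23.46887536  20.        ]
h [452.5  32.7  60. ] side px [[282.8 248.5]]
hooktip far [ 604.4 -203.3  225. ] side px [[304.7 141.7]]
TL [890.  180.4 215. ] side px [[141.5 156.9]]
TR [ 912.4 -209.6  215. ] side px [[238.8 101. ]]
RF [ 727.6 -214.3  215. ] side px [[278.6 124.8]]
LF [707.3 173.8 215. ] side px [[180.7 187.4]]
stopL [887.6 157.5  20. ] side px [[160.1 200.9]]
stopR [ 905.7 -189.3   20. ] side px [[238.6 150.7]]
st [ 687.5 -202.2    3. ] side px [[283.9 182.8]]
st [ 336.6 -204.4    3. ] side px [[365.7 240. ]]
st [ 337.3 -314.2    3. ] side px [[387.9 221.4]]
spoonL [381.7  18.3  10. ] side px [[303.6 271.1]]
spoonR [ 379.2 -129.    10. ] side px [[338.7 243.9]]
```

```bash
python3 - <<'E'
import pickle
from h import *
print("tips",tips_ahead)
t,s=pickle.load(open("c0.pkl","rb"))
for c,n,b in ((t,"ov_t",(350,135,410,275)),(s,"ov_s",(310,130,390,220))):
    k=5; im=cv2.resize(c["color"][b[1]:b[3],b[0]:b[2]],None,fx=k,fy=k,interpolation=cv2.INTER_CUBIC)
    def dr(P,col):
        p=((px(c,P)-[b[0],b[1]]+.5)*k).astype(int); cv2.polylines(im,[p],False,col,1)
    a=np.linspace(0,6.3,60)
    for X,Y in ((511.6,-231.2),(417.2,-231.2)):
        for r,z in ((35,136),(25,133),(21,83)):
            dr(np.c_[X+r*np.cos(a),Y+r*np.sin(a),0*a+z],(0,255,0))
        for dy in (-5,5): dr(np.array([[X-22,Y+dy,136],[X-22,Y+dy,201],[X+22,Y+dy,201],[X+22,Y+dy,136]]),(0,0,255))
    cv2.imwrite(f"pics/{n}.png",im)
E
python3 -c "
import cv2,numpy as np
a=cv2.imread('pics/ov_t.png');b=cv2.imread('pics/ov_s.png')
a=a[200:650];h=np.zeros((450,a.shape[1]+b.shape[1],3),np.uint8);h[:a.shape[0],:a.shape[1]]=a;h[:b.shape[0],a.shape[1]:]=b;cv2.imwrite('pics/ov.png',h)"
```

```text
tips 19.0
```

View pics/ov.png

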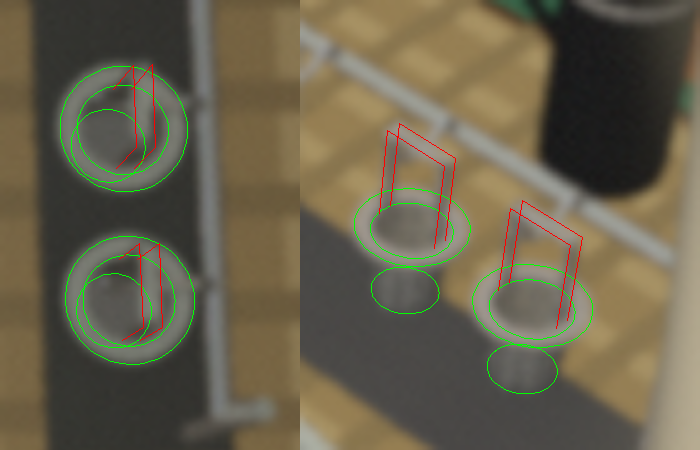

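Candidates: red mugs at top px (283,191), (318,190) on the tray and (179,231) off it. Green (188,326) and pink (397,318) are not meant. The strainers are at (374,200) and (375,234). The sieve (162,158) is not one, and the far hook (378,158) is empty. The overlay crop agrees with the strainer models.

servo_tool([
  [[0,0,-0.02,-0.14,0],[0,0,-0.02,-0.14,0],[0,0,-0.02,-0.14,0],[0,0,-0.02,-0.14,0],[0,0,-0.02,-0.14,0],[0,0,0,-0.14,0],[0,0,0,-0.14,0],[0,0,0,-0.12,0],[0,0,0,0,0]],
], force=30)

```text
t: 1.1
eef_pos: [283.4, -556.8, 327.0]
eef_rot: [0.0, -0.707, 0.707, 0.0]
wrist_force: [-0.1, -0.3, -0.5]
grip_width: 1.002
```

servo_tool([
  [[-0.0326,-0.0134,0,0,0],[-0.0326,-0.0134,0,0,0],[-0.0326,-0.0134,0,0,0],[-0.0326,-0.0134,0,0,0],[-0.0326,-0.0134,0,0,0],[-0.0326,-0.0134,0,0,0],[-0.0326,-0.0134,0,0,0],[-0.0326,-0.0134,0,0,0],[-0.0326,-0.0134,0,0,0],[-0.0326,-0.0134,0,0,0]],
])

```text
t: 2.1
eef_pos: [417.7, -229.6, 327.4]
eef_rot: [0.0, -0.706, 0.708, -0.0]
wrist_force: [0.5, -0.1, -0.0]
grip_width: 1.004
```

servo_tool([
  [[0,0,0.03,0,0],[0,0,0.03,0,0],[0,0,0.02,0,0],[0,0,0.01,0,0],[0,0,0,0,0],[0,0,0,0,0]],
])

```text
t: 2.7
eef_pos: [418.1, -231.3, 238.3]
eef_rot: [0.0, -0.707, 0.707, -0.001]
wrist_force: [0.4, 0.5, 0.6]
grip_width: 0.999
```

```bash
python3 - <<'E'
from h import *
t=capture("top");s=capture("side");print(state()["eef_pos"],state()["eef_rot"])
cv2.imwrite("pics/a1.png",np.hstack([cv2.resize(t["color"][120:290,320:460],None,fx=2.5,fy=2.5),cv2.resize(s["color"][100:270,290:430],None,fx=2.5,fy=2.5)]))
E
```

```text
[ 418.28136954 -231.32955284  238.65187364] [ 6.26559942e-04 -7.06889339e-01  7.07322878e-01 -1.18970487e-03]
```

View pics/a1.png

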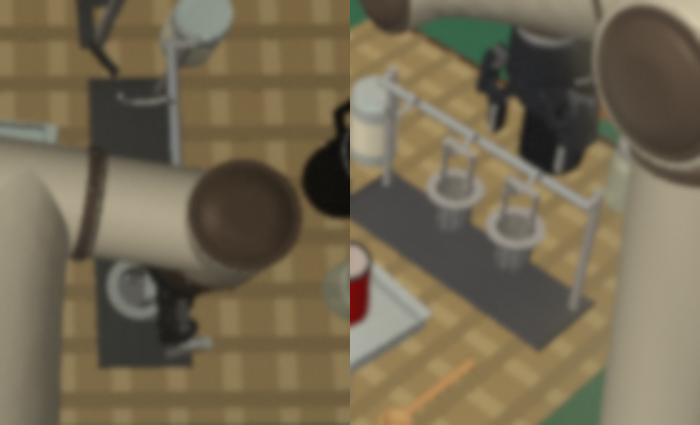

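```bash
python3 - <<'E'
from h import *
t=capture("top");s=capture("side")
p=state()["eef_pos"]
for P in (p,p+[42,0,-10],p-[42,0,10]): print(px(t,P),px(s,P))
crop(s,310,90,410,210,"a2",5)
crop(t,340,180,420,280,"a3",5)
E
```

```text
[[382.37493421 229.4309053 ]] [[360.17586134 163.89381705]]
[[381.03642072 213.54694494]] [[348.23541081 159.52985154]]
[[382.27781087 246.48293796]] [[371.58424482 173.91830385]]
```

View pics/a2.png

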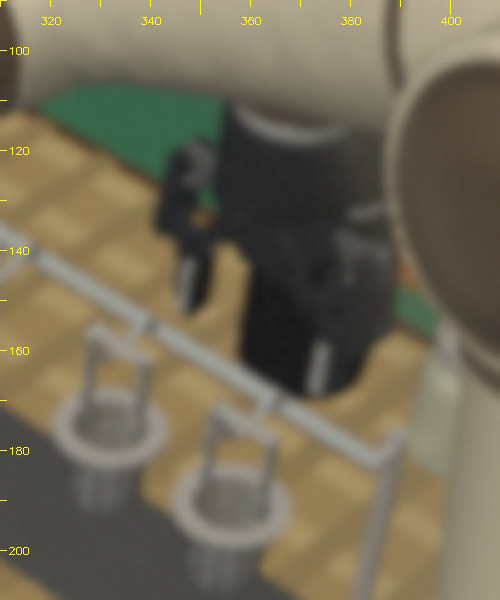

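View pics/a3.png

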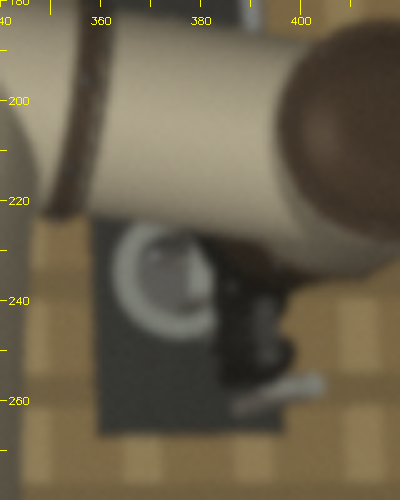

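servo_tool([
  [[0,0.001,0.02,0,0],[0,0,0.02,0,0],[0,0,0.012,0,0],[0,0,0.004,0,0],[0,0,0,0,0],[0,0,0,0,0]],
])

```text
t: 3.5
eef_pos: [417.2, -231.2, 182.3]
eef_rot: [-0.0, 0.707, -0.707, 0.001]
wrist_force: [0.6, -0.1, 0.1]
grip_width: 1.001
```

servo_tool([
  [[0,0,0,0,0.3],[0,0,0,0,0.3],[0,0,0,0,0.4],[0,0,0,0,0.45],[0,0,0,0,0.5],[0,0,0,0,0.6],[0,0,0,0,0.6],[0,0,0,0,0.6]],
], force=25)

```text
t: 4.3
eef_pos: [416.6, -231.0, 181.6]
eef_rot: [-0.0, 0.707, -0.707, 0.0]
wrist_force: [-0.2, 0.2, 3.1]
grip_width: 0.505
```

servo_tool([
  [[0,0,-0.004,0,0.6],[0,0,-0.006,0,0.6],[0,0,-0.01,0,0.6],[0,0,-0.01,0,0.6],[0,0,-0.01,0,0.6],[0,0,0,0,0.6],[0,0,0,0,0.6]],
])

```text
t: 5.0
eef_pos: [416.5, -230.9, 221.6]
eef_rot: [0.0, -0.707, 0.707, -0.0]
wrist_force: [-0.5, -0.0, -0.9]
grip_width: 0.507
```

```bash
python3 - <<'E'
from h import *
s=capture("side"); print(state()["eef_pos"],state()["wrist_force"])
crop(s,310,90,410,210,"b2",5)
E
```

```text
[ 416.26413958 -230.84475882  221.15897523] [ 0.36177204  0.07621464 -0.66620339]
```

View pics/b2.png

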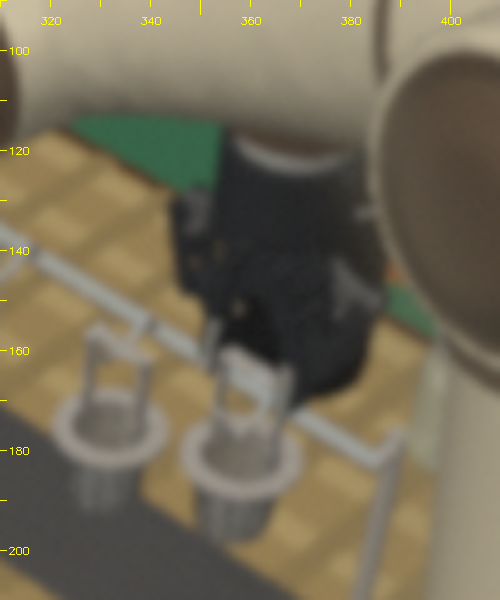

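servo_tool([
  [[-0.01,0,0,0,0.6],[-0.015,0,0,0,0.6],[-0.02,0,0,0,0.6],[-0.02,0,-0.01,0,0.6],[-0.02,0,-0.02,0,0.6],[-0.005,0,-0.02,0,0.6],[0,0,0,0,0.6]],
])

```text
t: 5.75
eef_pos: [417.9, -140.0, 273.7]
eef_rot: [-0.002, 0.708, -0.706, 0.002]
wrist_force: [-0.1, 0.2, -0.3]
grip_width: 0.504
```

```bash
python3 - <<'E'
from h import *
s=capture("side");t=capture("top"); print(state()["eef_pos"],state()["wrist_force"])
crop(s,200,110,390,260,"b3",4)
crop(t,210,135,400,275,"b4",4)
E
```

```text
[ 416.15318576 -140.40429656  270.75392951] [ 0.01398306 -0.79589805 -1.02914778]
```

View pics/b3.png

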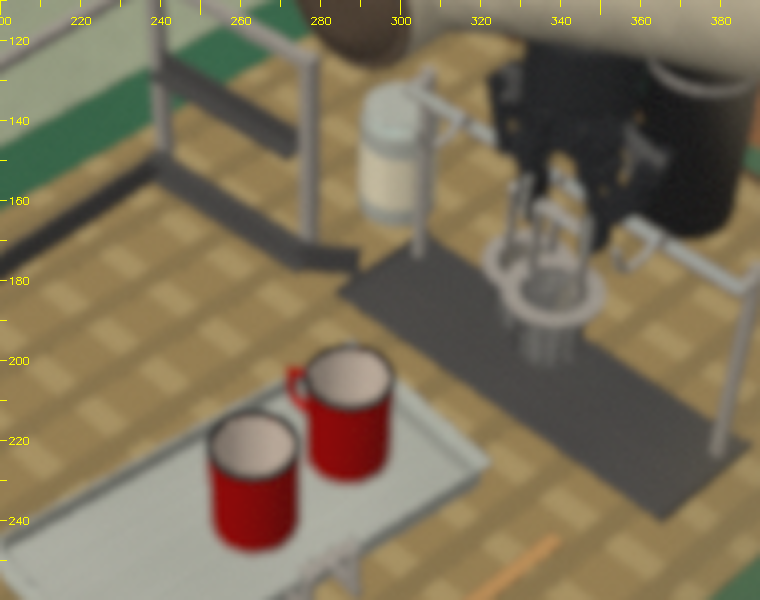

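View pics/b4.png

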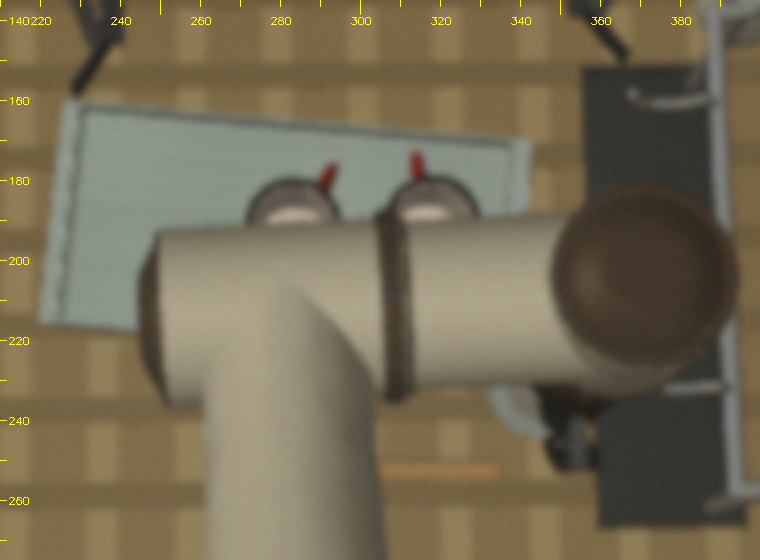

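servo_tool([
  [[-0.01,-0.0224,0,0,0.6],[-0.01,-0.0224,0,0,0.6],[-0.01,-0.0224,0,0,0.6],[-0.01,-0.0224,0,0,0.6],[-0.01,-0.0224,0,0,0.6],[-0.0095,-0.0224,0,0,0.6],[0,0,0,0,0.6],[0,0,0.01,0,0.6],[0,0,0.01,0,0.6],[0,0,0,0,0.6]],
])

```text
t: 6.85
eef_pos: [548.7, -81.9, 248.7]
eef_rot: [-0.002, -0.707, 0.707, 0.002]
wrist_force: [-0.3, 0.9, -0.1]
grip_width: 0.504
```

servo_tool([
  [[0,0,0.01,0,0.6],[0,0,0.01,0,0.6],[0,0,0.01,0,0.6],[0,0,0.01,0,0.6],[0,0,0,0,0.6],[0,0,0,0,0.6]],
])

```text
t: 7.45
eef_pos: [551.0, -81.5, 211.1]
eef_rot: [0.0, 0.707, -0.707, -0.0]
wrist_force: [0.1, 0.1, -0.3]
grip_width: 0.506
```

```bash
cat > ov.py <<'E'
from h import *
def ov(name,cam,b,mugs=(),strs=(),k=5):
    c=capture(cam)
    im=cv2.resize(c["color"][b[1]:b[3],b[0]:b[2]],None,fx=k,fy=k,interpolation=cv2.INTER_CUBIC)
    def dr(P,col):
        p=((px(c,P)-[b[0],b[1]]+.5)*k).astype(int); cv2.polylines(im,[p],False,col,1)
    a=np.linspace(0,6.3,60)
    C=lambda X,Y,r,z:np.c_[X+r*np.cos(a),Y+r*np.sin(a),0*a+z]
    for X,Y,Z in mugs: dr(C(X,Y,34,Z+85),(255,255,0));dr(C(X,Y,34,Z),(255,255,0))
    for X,Y,Z,th in strs:
        for r,z in ((35,53),(21,0)): dr(C(X,Y,r,Z+z),(0,255,0))
        d=22*np.array([np.cos(th),np.sin(th)])
        dr(np.array([[X-d[0],Y-d[1],Z+53],[X-d[0],Y-d[1],Z+118],[X+d[0],Y+d[1],Z+118],[X+d[0],Y+d[1],Z+53]]),(0,0,255))
    cv2.imwrite(f"pics/{name}.png",im); return c
E
python3 - <<'E'
from ov import *
p=state()["eef_pos"]; print(p,state()["wrist_force"])
ov("d1","side",(230,110,350,250),[(550,18.6,3),(550.6,-80.9,3)],[(p[0],p[1],p[2]-98.7,0)],5)
E
```

```text
[550.96881927 -81.50983884 211.1063304 ] [ 0.09441224  0.0942839  -0.27686418]
```

View pics/d1.png

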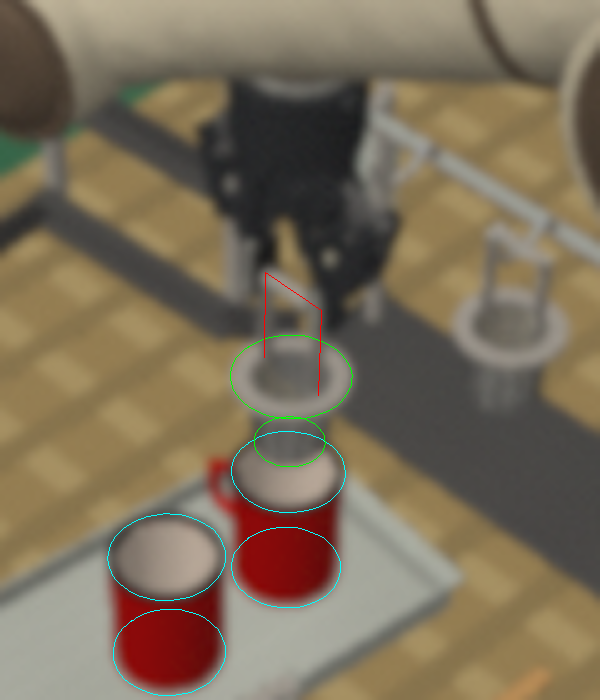

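servo_tool([
  [[0,0,0.01,0,0.6],[0,0,0.015,0,0.6],[0,0,0.015,0,0.6],[0,0,0.015,0,0.6],[0,0,0.01,0,0.6],[0,0,0.005,0,0.6],[0,0,0.001,0,0.6],[0,0,0,0,0.6],[0,0,0,0,0.6]],
])

```text
t: 8.4
eef_pos: [551.4, -81.5, 141.0]
eef_rot: [-0.001, 0.707, -0.707, 0.001]
wrist_force: [0.4, -0.5, -0.5]
grip_width: 0.506
```

```bash
python3 - <<'E'
from ov import *
p=state()["eef_pos"]; print(p,state()["wrist_force"])
ov("d2","side",(230,110,350,250),[(550.6,-80.9,3)],[(p[0],p[1],p[2]-98.7,0)],5)
E
```

```text
[551.44858018 -81.45306449 141.04029953] [ 0.35407102 -0.47034805 -0.48150874]
```

View pics/d2.png

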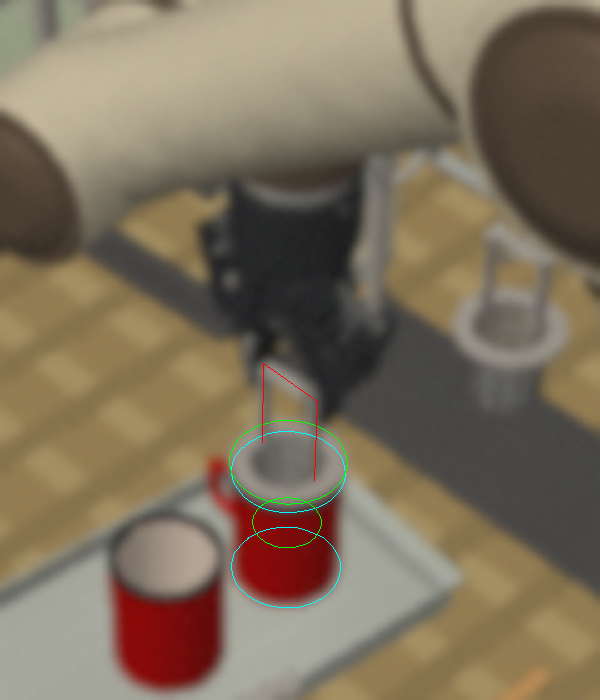

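servo_tool([
  [[0,0,0.002,0,0.6],[0,0,0.001,0,0.6],[0,0,0,0,0.6],[0,0,0,0,0.6]],
])

```text
t: 8.85
eef_pos: [550.9, -81.5, 137.3]
eef_rot: [0.0, 0.707, -0.707, 0.0]
wrist_force: [-0.1, -0.0, -0.2]
grip_width: 0.508
```

servo_tool([
  [[0,0,0,0,0.4],[0,0,0,0,0.2],[0,0,0,0,0.0],[0,0,0,0,0.0],[0,0,0,0,0.0]],
])

```text
t: 9.35
eef_pos: [551.0, -81.5, 137.4]
eef_rot: [-0.0, 0.707, -0.707, 0.0]
wrist_force: [0.7, -0.1, 0.6]
grip_width: 0.998
```

```bash
python3 - <<'E'
from ov import *
p=state()["eef_pos"]; print(p,state()["wrist_force"])
ov("d3","side",(230,110,350,250),[(550.6,-80.9,3)],[(550.9,-81.5,38,0)],5)
E
```

```text
[550.9630804  -81.47992775 137.38416308] [ 0.66941866 -0.05615064  0.56083484]
```

View pics/d3.png

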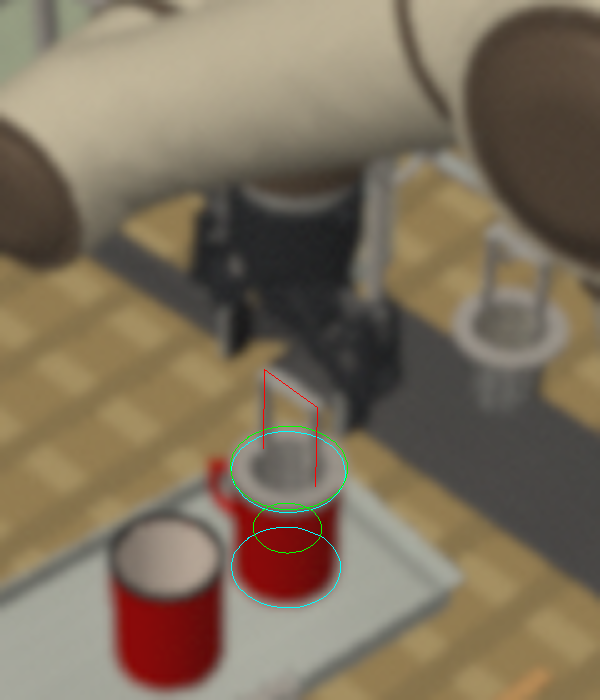

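servo_tool([
  [[0,0,-0.02,0,0],[0,0,-0.025,0,0],[0,0,-0.04,0,0],[0,0,-0.04,0,0],[0.015,0.004,0,0,0],[0.04,0.01,0,0,0],[0.04,0.01,0,0,0],[0.04,0.01,0,0,0],[0.0147,0.0054,0,0,0],[0,0,0,0,0]],
])

```text
t: 10.4
eef_pos: [510.5, -232.9, 261.9]
eef_rot: [-0.0, -0.706, 0.708, 0.0]
wrist_force: [-0.4, -1.0, -0.2]
grip_width: 1.002
```

servo_tool([
  [[0,0,0,0,0],[0,0,0,0,0]],
])

```text
t: 10.6
eef_pos: [511.8, -230.3, 262.2]
eef_rot: [-0.0, 0.708, -0.707, -0.0]
wrist_force: [0.4, 1.2, -0.7]
grip_width: 1.001
```

```bash
python3 - <<'E'
from ov import *
p=state()["eef_pos"]; print(p,state()["eef_rot"],state()["wrist_force"])
ov("e1","side",(230,110,370,250),[(550.6,-80.9,3),(550,18.6,3)],[(550.9,-81.5,38,0),(511.6,-231.2,83,0)],4)
E
```

```text
[ 511.81371842 -230.29237483  262.19913515] [-7.21740076e-05  7.07521125e-01 -7.06692187e-01 -7.42469003e-05] [ 0.40869741  1.22170463 -0.65135863]
```

View pics/e1.png

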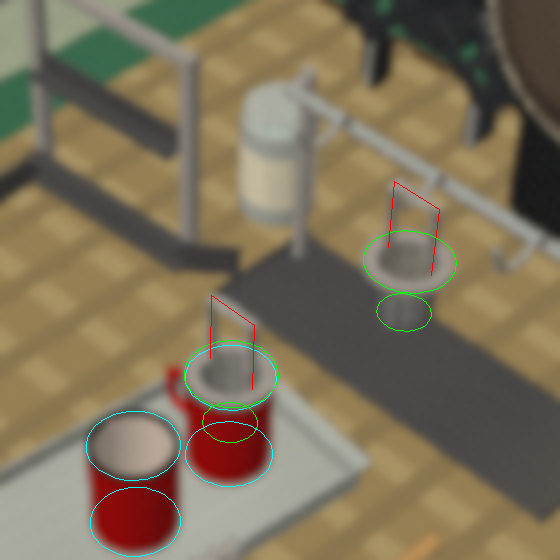

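servo_tool([
  [[0,0,0.02,0,0],[0,0,0.02,0,0],[0,0,0.02,0,0],[0,0,0.015,0,0],[0,0,0.005,0,0],[0,0,0,0,0],[0,0,0,0,0]],
])

```text
t: 11.35
eef_pos: [512.3, -230.9, 183.2]
eef_rot: [-0.0, 0.707, -0.707, 0.001]
wrist_force: [0.2, -0.7, -0.1]
grip_width: 0.995
```

servo_tool([
  [[0,0,0,0,0.3],[0,0,0,0,0.3],[0,0,0,0,0.4],[0,0,0,0,0.45],[0,0,0,0,0.5],[0,0,0,0,0.6],[0,0,0,0,0.6],[0,0,0,0,0.6]],
])

```text
t: 12.15
eef_pos: [511.5, -231.3, 182.6]
eef_rot: [0.0, 0.707, -0.707, 0.0]
wrist_force: [-0.7, 0.4, 3.0]
grip_width: 0.506
```

servo_tool([
  [[0,0,-0.004,0,0.6],[0,0,-0.006,0,0.6],[0,0,-0.01,0,0.6],[0,0,-0.01,0,0.6],[0,0,-0.01,0,0.6],[0,0,0,0,0.6],[0,0,0,0,0.6]],
])

```text
t: 12.85
eef_pos: [511.5, -231.1, 222.6]
eef_rot: [0.0, -0.707, 0.707, -0.0]
wrist_force: [0.3, 0.3, -0.2]
grip_width: 0.508
```

```bash
python3 - <<'E'
from ov import *
p=state()["eef_pos"]; print(p,state()["wrist_force"])
ov("e2","side",(230,90,370,230),[(550.6,-80.9,3),(550,18.6,3)],[(p[0],p[1],p[2]-98.7,0)],4)
E
```

```text
[ 511.53034477 -231.09017623  222.64620582] [ 0.27497967  0.34653905 -0.24235145]
```

View pics/e2.png

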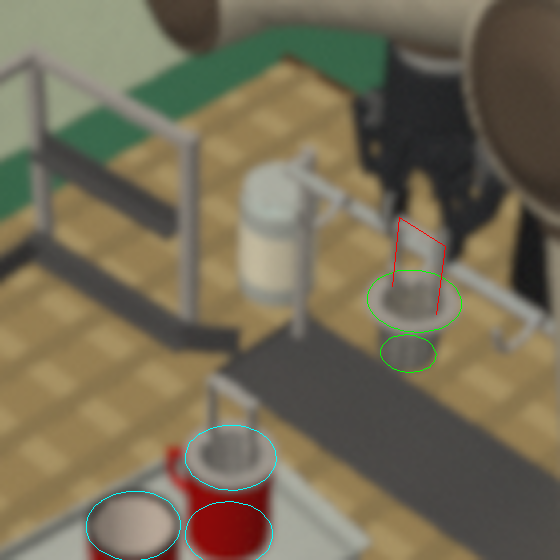

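servo_tool([
  [[-0.01,0,0,0,0.6],[-0.015,0,0,0,0.6],[-0.02,0,0,0,0.6],[-0.02,0,-0.02,0,0.6],[-0.02,0,-0.03,0,0.6],[-0.0,0,-0.01,0,0.6],[0,0,0,0,0.6]],
])

```text
t: 13.6
eef_pos: [512.2, -145.2, 283.9]
eef_rot: [-0.001, 0.708, -0.706, 0.001]
wrist_force: [-0.1, -0.2, -1.3]
grip_width: 0.508
```

servo_tool([
  [[-0.02,-0.005,0,0,0.6],[-0.03,-0.0075,0,0,0.6],[-0.03,-0.0075,0,0,0.6],[-0.03,-0.0075,0,0,0.6],[-0.03,-0.0075,0,0,0.6],[-0.02,-0.0035,0,0,0.6],[-0.0047,0,0,0,0.6],[0,0,0,0,0.6],[0,0,0,0,0.6]],
])

```text
t: 14.5
eef_pos: [549.5, 17.7, 281.4]
eef_rot: [-0.001, -0.707, 0.707, 0.0]
wrist_force: [0.3, -0.5, 0.2]
grip_width: 0.503
```

```bash
python3 - <<'E'
from ov import *
p=state()["eef_pos"]; print(p,state()["wrist_force"])
ov("e3","side",(210,100,350,250),[(550.6,-80.9,3),(550,18.6,3)],[(p[0],p[1],p[2]-99.6,0)],4)
ov("e4","top",(150,135,345,275),[(437.6,312.9,0),(550,18.6,3)],[],4)
E
```

```text
[549.48759502  17.74547011 281.43620693] [ 0.27445582 -0.49199752  0.19846568]
```

View pics/e3.png

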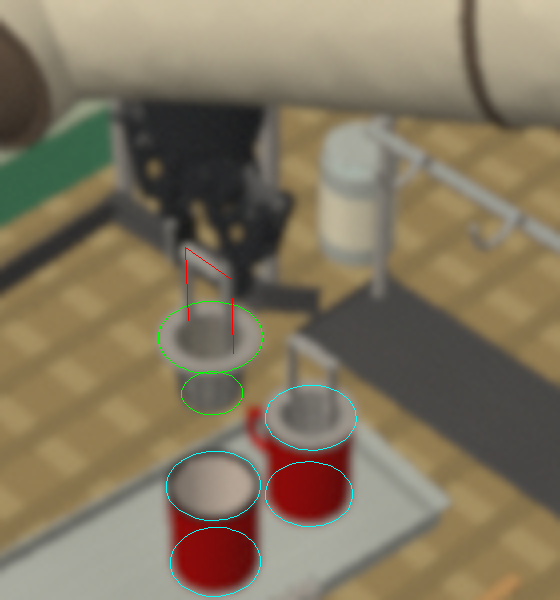

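View pics/e4.png

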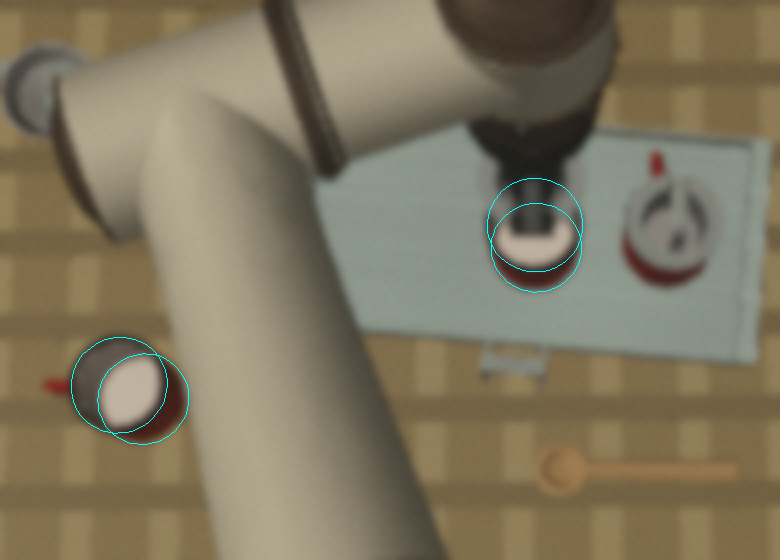

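servo_tool([
  [[0,0,0.02,0,0.6],[0,0,0.025,0,0.6],[0,0,0.025,0,0.6],[0,0,0.02,0,0.6],[0,0,0.015,0,0.6],[0,0,0.015,0,0.6],[0,0,0.01,0,0.6],[0,0,0.008,0,0.6],[0,0,0,0,0.6],[0,0,0,0,0.6]],
])

```text
t: 15.6
eef_pos: [550.4, 18.4, 144.8]
eef_rot: [0.0, -0.707, 0.707, -0.0]
wrist_force: [-1.1, -0.8, -0.3]
grip_width: 0.513
```

servo_tool([
  [[0,0,0.002,0,0.6],[0,0,0.002,0,0.6],[0,0,0,0,0.6],[0,0,0,0,0.6]],
])

```text
t: 16.0
eef_pos: [550.1, 18.6, 140.4]
eef_rot: [-0.0, 0.707, -0.707, 0.0]
wrist_force: [0.0, 0.2, -0.5]
grip_width: 0.506
```

```bash
python3 - <<'E'
from ov import *
p=state()["eef_pos"]; print(p,state()["wrist_force"])
ov("f1","side",(210,100,350,250),[(550.6,-80.9,3),(550,18.6,3)],[(p[0],p[1],38,0)],4)
E
```

```text
[550.06182864  18.58782324 140.42757881] [ 0.00297864  0.24451283 -0.52369586]
```

View pics/f1.png

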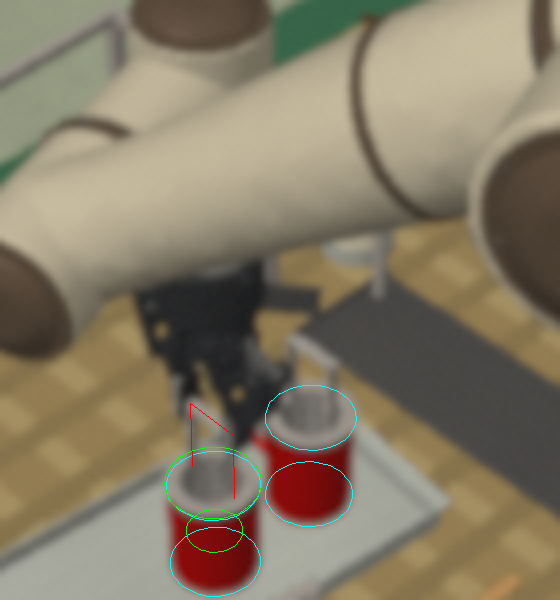

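servo_tool([
  [[0,0,0.0025,0,0.6],[0,0,0,0,0.6],[0,0,0,0,0.4],[0,0,0,0,0.2],[0,0,0,0,0],[0,0,0,0,0],[0,0,0,0,0]],
])

```text
t: 16.75
eef_pos: [550.0, 18.5, 137.8]
eef_rot: [-0.0, 0.707, -0.707, 0.0]
wrist_force: [0.3, 0.1, -0.4]
grip_width: 0.996
```

servo_tool([
  [[0,0,-0.02,0,0],[0,0,-0.03,0,0],[0,0,-0.04,0,0],[0,0,-0.03,0,0],[0,0,0,0,0],[0,0,0,0,0]],
])

```text
t: 17.35
eef_pos: [549.9, 18.7, 258.2]
eef_rot: [0.001, -0.707, 0.707, -0.0]
wrist_force: [-0.2, 0.4, -0.7]
grip_width: 1.0
```

```bash
python3 - <<'E'
from ov import *
p=state()["eef_pos"]; print(p,state()["wrist_force"])
ov("f2","side",(130,100,330,340),[(550.6,-80.9,3),(550,18.6,3),(437.6,312.9,0)],[],3)
ov("f3","top",(150,135,345,275),[(437.6,312.9,0),(550,18.6,3)],[],4)
E
```

```text
[549.92950387  18.68336383 258.21825991] [-0.24771897  0.35939778 -0.72497372]
```

View pics/f2.png

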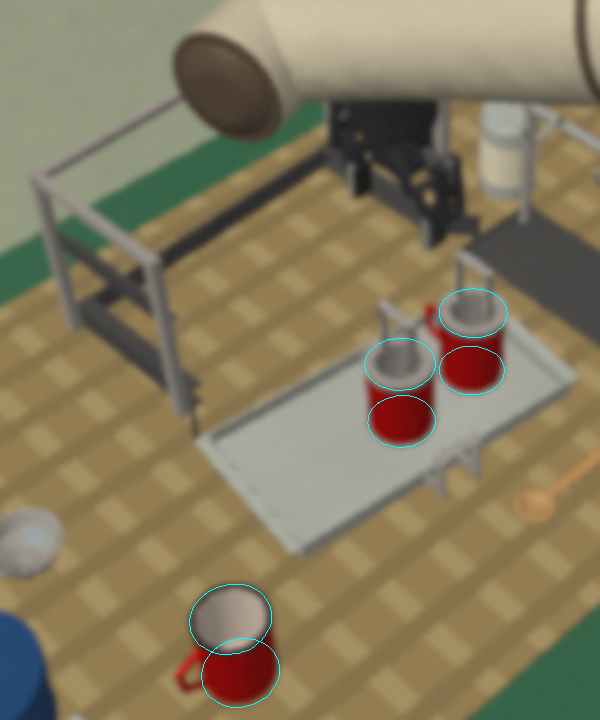

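View pics/f3.png

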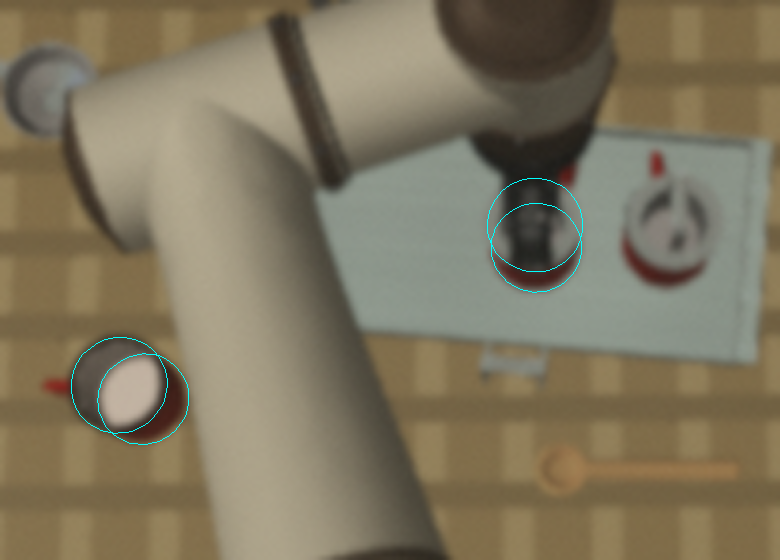

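servo_tool([
  [[-0.015,0.005,0,0,0],[-0.03,0.012,0,0,0],[-0.035,0.014,0,0,0],[-0.035,0.014,0,0,0],[-0.035,0.014,0,0,0],[-0.035,0.014,0,0,0],[-0.035,0.014,0,0,0],[-0.035,0.014,0,0,0],[-0.0292,0.0083,0,0,0],[-0.01,0.003,0,0,0]],
])

```text
t: 18.45
eef_pos: [436.4, 314.6, 256.1]
eef_rot: [0.002, 0.708, -0.706, 0.0]
wrist_force: [0.6, -0.4, 0.2]
grip_width: 1.002
```

servo_tool([
  [[0,0,0.03,0,0],[0,0,0.04,0,0],[0,0,0.03,0,0],[0,0,0.02,0,0],[0,0,0,0,0],[0,0,0,0,0]],
])

```text
t: 19.05
eef_pos: [438.0, 312.3, 137.6]
eef_rot: [-0.001, -0.707, 0.707, -0.0]
wrist_force: [0.3, -0.7, 0.7]
grip_width: 1.002
```

```bash
python3 - <<'E'
from ov import *
p=state()["eef_pos"]; print(p,state()["wrist_force"])
ov("g1","side",(130,200,290,350),[(550,18.6,3),(437.6,312.9,0)],[(550,18.6,38,0)],4)
ov("g2","top",(100,135,345,275),[(437.6,312.9,0),(550,18.6,3),(550.6,-80.9,3)],[],3)
E
```

```text
[438.01276388 312.26589792 137.6293234 ] [ 0.2894212  -0.74219711  0.66975016]
```

View pics/g1.png

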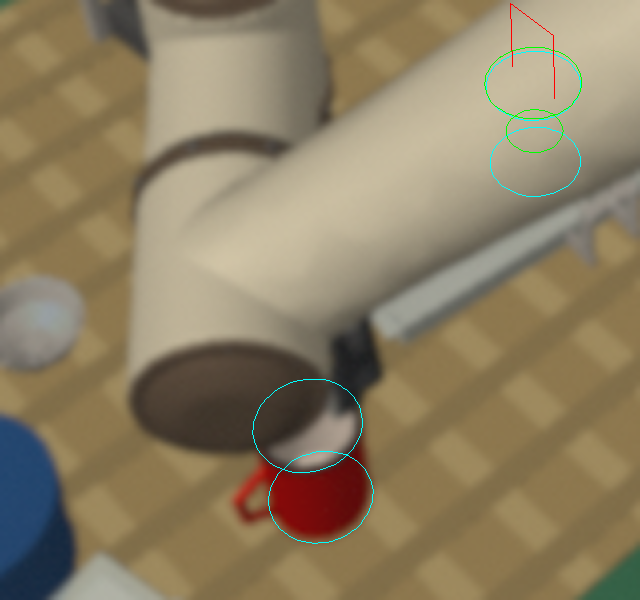

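View pics/g2.png

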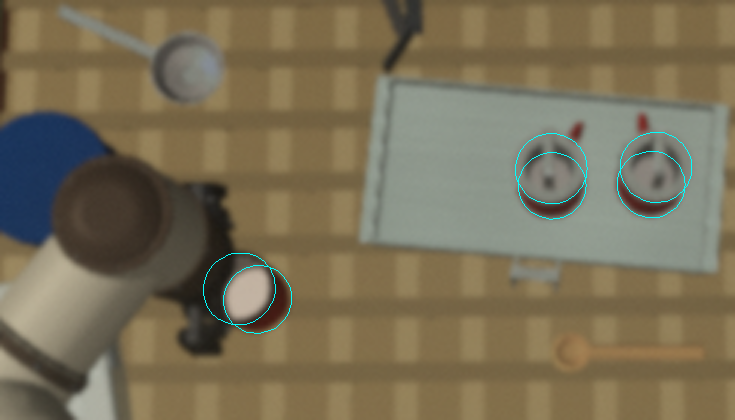

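servo_tool([
  [[0,0,0.02,0,0],[0,0,0.02,0,0],[0,0,0.015,0,0],[0,0,0.015,0,0],[0,0,0.01,0,0],[0,0,0.003,0,0],[0,0,0,0,0]],
])

```text
t: 19.85
eef_pos: [438.0, 313.0, 55.2]
eef_rot: [-0.0, 0.707, -0.707, 0.0]
wrist_force: [0.6, -0.1, 0.1]
grip_width: 1.0
```

servo_tool([
  [[0,0,0,0,0.1],[0,0,0,0,0.15],[0,0,0,0,0.2],[0,0,0,0,0.3],[0,0,0,0,0.35],[0,0,0,0,0.35],[0,0,0,0,0.35]],
], force=30)

```text
t: 20.55
eef_pos: [438.2, 313.1, 55.7]
eef_rot: [-0.001, 0.707, -0.707, 0.0]
wrist_force: [-0.4, -1.3, 5.7]
grip_width: 0.772
```

servo_tool([
  [[0,0,-0.005,0,0.35],[0,0,-0.01,0,0.35],[0,0,-0.02,0,0.35],[0,0,-0.02,0,0.35],[0,0,-0.015,0,0.35],[0,0,0,0,0.35],[0,0,0,0,0.35]],
])

```text
t: 21.25
eef_pos: [437.3, 312.5, 124.7]
eef_rot: [-0.0, -0.707, 0.707, 0.0]
wrist_force: [-0.3, 0.0, -2.1]
grip_width: 0.771
```

servo_tool([
  [[0.01,-0.006,0,0,0.35],[0.02,-0.013,0,0,0.35],[0.03,-0.02,0,0,0.35],[0.03,-0.02,0,0,0.35],[0.03,-0.02,0,0,0.35],[0.03,-0.02,0,0,0.35],[0.025,-0.015,0,0,0.35],[0.015,-0.01,0,0,0.35],[0.008,-0.004,0,0,0.35],[0,0,0,0,0.35]],
])

```text
t: 22.25
eef_pos: [565.5, 113.2, 123.7]
eef_rot: [-0.001, -0.706, 0.708, 0.0]
wrist_force: [-0.8, -0.1, -1.8]
grip_width: 0.772
```

```bash
python3 - <<'E'
from ov import *
p=state()["eef_pos"]; print(p,state()["wrist_force"])
ov("i1","side",(160,120,320,270),[(550,18.6,3),(p[0],p[1],p[2]-55.5)],[],4)
ov("i2","top",(160,135,345,275),[(550,18.6,3),(p[0],p[1],p[2]-55.5),(550.6,-80.9,3)],[],4)
E
```

```text
[565.45973028 113.24908628 123.74031666] [-0.79769579 -0.10978601 -1.84010608]
```

View pics/i1.png

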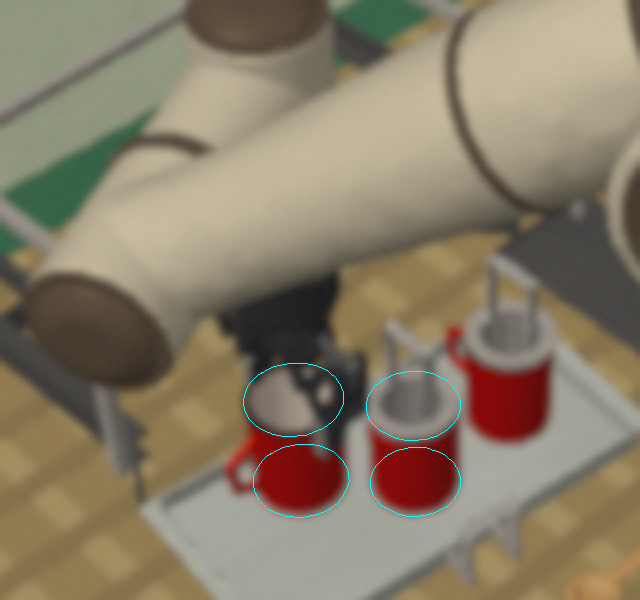

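View pics/i2.png

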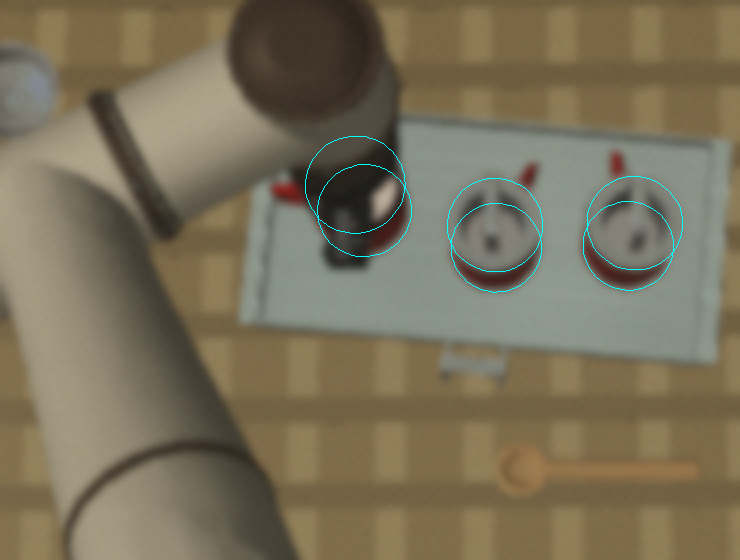

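servo_tool([
  [[0,0,0.01,0,0.35],[0,0,0.015,0,0.35],[0,0,0.015,0,0.35],[0,0,0.01,0,0.35],[0,0,0.008,0,0.35],[0,0,0.004,0,0.35],[0,0,0,0,0.35],[0,0,0,0,0.35]],
])

```text
t: 23.15
eef_pos: [566.1, 114.9, 63.2]
eef_rot: [-0.0, 0.707, -0.707, 0.0]
wrist_force: [0.2, -0.1, -1.6]
grip_width: 0.778
```

servo_tool([
  [[0,0,0.0015,0,0.35],[0,0,0,0,0.35],[0,0,0,0,0.35]],
])

```text
t: 23.45
eef_pos: [565.9, 114.7, 61.6]
eef_rot: [0.0, -0.707, 0.707, -0.0]
wrist_force: [0.2, -0.5, -1.1]
grip_width: 0.77
```

servo_tool([
  [[0,0,0.001,0,0.35],[0,0,0.001,0,0.35],[0,0,0,0,0.35],[0,0,0,0,0.35]],
])

```text
t: 23.85
eef_pos: [565.7, 114.7, 59.3]
eef_rot: [0.0, 0.707, -0.707, 0.0]
wrist_force: [0.2, 0.2, -0.7]
grip_width: 0.776
```

servo_tool([
  [[0,0,0.001,0,0.35],[0,0,0.0005,0,0.35],[0,0,0,0,0.35],[0,0,0,0,0.35]],
])

```text
t: 24.25
eef_pos: [565.9, 114.7, 58.7]
eef_rot: [-0.0, 0.707, -0.707, 0.0]
wrist_force: [-1.7, -1.1, 5.2]
grip_width: 0.773
```

Contact with the tray floor, so I open the gripper.

servo_tool([
  [[0,0,0,0,0.25],[0,0,0,0,0.15],[0,0,0,0,0],[0,0,0,0,0],[0,0,0,0,0]],
])

```text
t: 24.75
eef_pos: [565.7, 114.7, 57.6]
eef_rot: [-0.0, -0.707, 0.707, 0.0]
wrist_force: [-0.3, 0.3, 0.6]
grip_width: 0.999
```

servo_tool([
  [[0,0,-0.02,0,0],[0,0,-0.03,0,0],[0,0,-0.04,0,0],[0,0,-0.04,0,0],[0,0,-0.03,0,0],[0,0,-0.03,0,0],[0,0,0,0,0],[0.035,0.035,0,0,0],[0.035,0.035,0,0,0],[0.03,0.035,0,0,0]],
])

```text
t: 25.75
eef_pos: [458.9, 13.5, 246.6]
eef_rot: [0.001, 0.707, -0.707, -0.0]
wrist_force: [0.9, -0.9, 0.4]
grip_width: 1.0
```

servo_tool([
  [[0.03,0.03,0,0,0],[0.03,0.03,0,0,0],[0.03,0.03,0,0,0],[0.02,0,0,0,0],[0.02,0,0,0,0],[0,0,0,0,0]],
])

```text
t: 26.35
eef_pos: [370.0, -116.5, 247.3]
eef_rot: [-0.0, -0.706, 0.708, 0.0]
wrist_force: [-0.2, 1.2, 0.0]
grip_width: 1.0
```

```bash
python3 - <<'E'
from ov import *
p=state()["eef_pos"]; print(p,state()["wrist_force"])
m=[(550,18.6,3),(565.8,114.7,3),(550.6,-80.9,3)];st=[(550,18.6,38,0),(550.9,-81.5,38,0)]
ov("j1","side",(180,120,330,270),m,st,4)
ov("j2","top",(210,135,355,275),m,st,5)
E
```

```text
[ 370.03116218 -116.54694065  247.32854855] [-0.24703484  1.23274548  0.01137169]
```

View pics/j1.png

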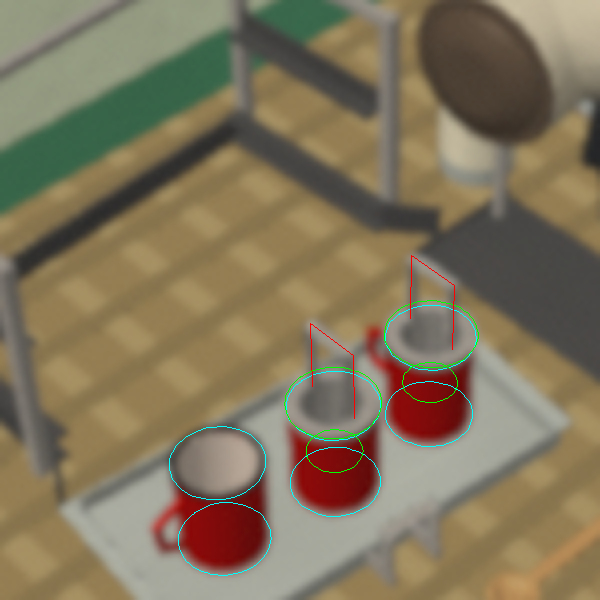

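View pics/j2.png

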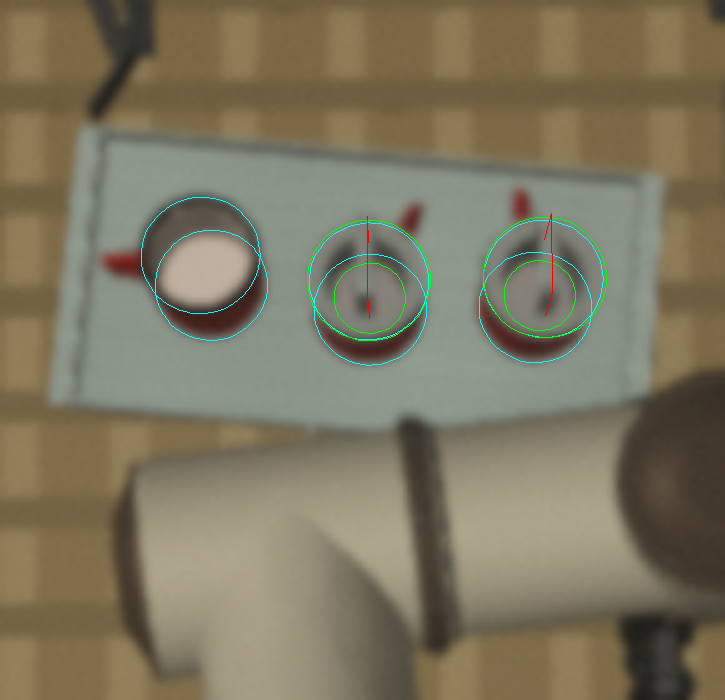

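```bash
python3 - <<'E'
import pickle
from h import *
t,s=pickle.load(open("c0.pkl","rb"))
g=cv2.cvtColor(t["color"],cv2.COLOR_BGR2GRAY).astype(float)
# stop bar: per column, darkest band in rows 76..96
xs=np.arange(246,342);c=[];top=[];bot=[]
for x in xs:
    col=g[74:100,x]; w=np.clip(np.median(col)-15-col,0,None); r=np.arange(74,100)
    c.append((w*r).sum()/w.sum())
p=np.polyfit(xs,c,1);res=np.abs(np.polyval(p,xs)-c);k=res<.6;p=np.polyfit(xs[k],np.array(c)[k],1);print("stop",p,k.sum(),res[k].mean())
for z in (10,15,20):
    a=at(t,246,np.polyval(p,246),z);b=at(t,341,np.polyval(p,341),z);d=a-b;print(z,a,b,"yaw",np.arctan2(-d[0],d[1]))
# profile thickness
print(g[78:98,290].round())
# back top bar
xs=np.arange(232,360);c=[]
lab=t["color"].astype(float); sat=lab.max(2)-lab.min(2)
for x in xs:
    col=sat[44:66,x]; pr=62-(x-222)*.058; r=np.arange(44,66); w=np.clip(col.max()*.5-col,0,None)*(np.abs(r-(60.5-(x-222)*.06))<6); c.append((w*r).sum()/max(w.sum(),1e-6))
c=np.array(c);p=np.polyfit(xs,c,1);res=np.abs(np.polyval(p,xs)-c);k=res<.7;p=np.polyfit(xs[k],c[k],1);print("back",p,k.sum())
a=at(t,232,np.polyval(p,232),215);b=at(t,359,np.polyval(p,359),215);d=a-b;print(a,b,"yaw",np.arctan2(-d[0],d[1]))
# runner inner edges rows 95..125
for n,(x0,x1,sgn) in {"L":(228,252,1),"R":(338,362,-1)}.items():
    e=[];rows=np.arange(95,126)
    for r in rows:
        gr=np.convolve(g[r,x0:x1],[.5,0,-.5],'same')[2:-2]*-sgn if 0 else (np.gradient(cv2.GaussianBlur(g[r:r+1],(1,1),0)[0,x0:x1])*sgn)[2:-2]
        w=np.clip(gr-2,0,None); e.append((w*np.arange(x0+2,x1-2)).sum()/w.sum())
    p=np.polyfit(rows,e,1);print(n,p)
    for z in (3,30): print(z,at(t,np.polyval(p,95),95,z).round(1),at(t,np.polyval(p,125),125,z).round(1))
print("flare tips",at(t,228.5,158.5,28),at(t,366,149.5,28))
E
```

```text
stop [-6.17427541e-02  1.03283228e+02] 96 0.030171362257965278
10 [892.94568742 133.60059257  10.        ] [ 909.60273504 -162.52670763   10.        ] yaw 0.0561904057466636
15 [890.8253703 133.1717829  15.       ] [ 907.42664223 -161.96394263   15.        ] yaw 0.056190405746663424
20 [888.70505319 132.74297322  20.        ] [ 905.25054941 -161.40117764   20.        ] yaw 0.05619040574666361
[ 96.  99. 100.  96.  86.  65.  40.  27.  27.  44.  71.  90.  96.  93.
  91.  87.  90.  89.  91.  95.]
back [-6.05445634e-02  7.35079980e+01] 127
[888.38589486 154.54535161 215.        ] [ 907.44793705 -190.44676683  215.        ] yaw 0.055197432359266545
L [5.35308615e-02 2.32842337e+02]
3 [873.4 159.3   3. ] [775.7 153.4   3. ]
30 [862.3 156.5  30. ] [766.4 150.8  30. ]
R [7.91327130e-02 3.39871067e+02]
3 [ 870.4 -182.2    3. ] [ 772.8 -186.9    3. ]
30 [ 859.4 -178.8   30. ] [ 763.6 -183.5   30. ]
flare tips [662.38469458 183.26710717  28.        ] [ 686.97724785 -230.48236953   28.        ]
```

```bash
python3 - <<'E'
import pickle
from h import *
t,s=pickle.load(open("c0.pkl","rb"))
X,Y,th=809,-14,.0557
def W(p): p=np.array(p,float);c,q=np.cos(th),np.sin(th);return np.c_[X+c*p[:,0]-q*p[:,1],Y+q*p[:,0]+c*p[:,1],p[:,2]]
out=[]
for c,b in((t,(215,40,385,165)),(s,(130,90,290,250))):
    k=4;im=cv2.resize(c["color"][b[1]:b[3],b[0]:b[2]],None,fx=k,fy=k,interpolation=cv2.INTER_CUBIC)
    def dr(P,col): cv2.polylines(im,[((px(c,W(P))-[b[0],b[1]]+.5)*k).astype(int)],False,col,1)
    for sg in(-1,1):
        dr([[-95,sg*182,0],[90,sg*182,0]],(0,255,0));dr([[-95,sg*167,30],[90,sg*167,30]],(0,255,255))
        dr([[-95,sg*200,215],[95,sg*200,215]],(255,0,255))
        dr([[-95,sg*182,28],[-132,sg*205,28]],(255,255,0))
    dr([[85,-170,0],[85,170,0]],(0,0,255));dr([[85,-170,20],[85,170,20]],(0,0,255))
    dr([[95,-200,215],[95,200,215]],(255,0,255))
    im=im[:600];out.append(im)
    cv2.imwrite(f"pics/rk{len(out)}.png",im)
E
```

```text
(no output)
```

View pics/rk1.png

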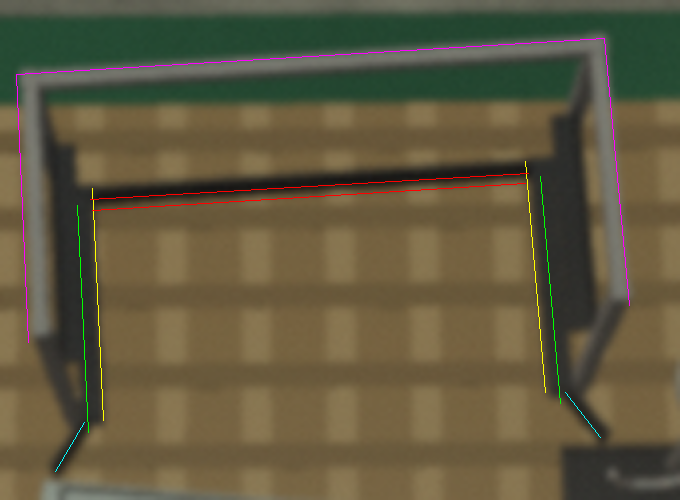

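View pics/rk2.png

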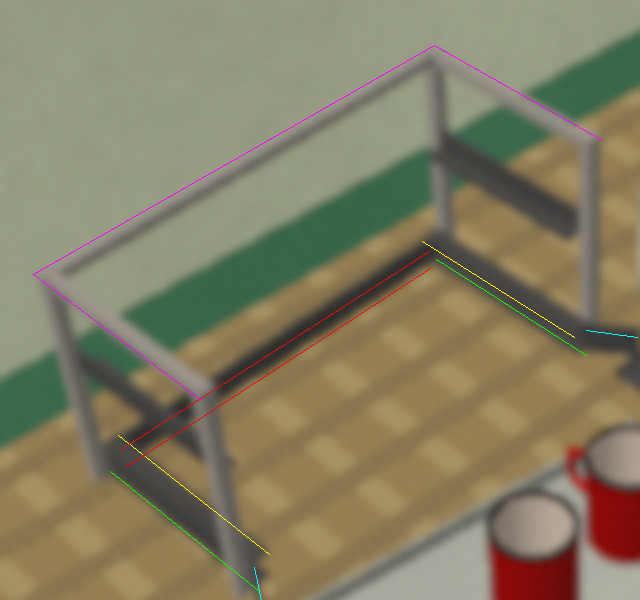

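```bash
python3 - <<'E'
from h import *
s=state();print(s["q"].round(3),s["eef_pos"])
t=capture("top"); crop(t,210,135,355,275,"k1",5)
E
```

```text
[ 0.122 -0.053 -0.482 -0.    -1.142 -0.124] [ 370.37688442 -115.30046887  247.29420191]
```

servo_tool([
  [[0,0,0,-0.1477,0],[0,0,0,-0.1477,0],[0,0,0,-0.1477,0],[0,0,0,-0.1477,0],[0,0,0,-0.1477,0],[0,0,0,-0.1477,0],[0,0,0,-0.1477,0],[0,0,0,-0.1477,0],[0,0,0,-0.1477,0],[0,0,0,-0.1477,0]],
])

```text
t: 27.5
eef_pos: [370.8, -114.4, 247.5]
eef_rot: [-0.0, 0.999, -0.043, -0.0]
wrist_force: [1.3, -0.5, -0.2]
grip_width: 1.004
```

servo_tool([
  [[0.01,-0.02,0,0,0],[0.012,-0.028,0,0,0],[0.012,-0.028,0,0,0],[0.012,-0.028,0.02,0,0],[0.0109,-0.0278,0.02,0,0],[0.01,-0.024,0.02,0,0],[0,0,0.02,0,0],[0,0,0.02,0,0],[0,0,0,0,0],[0,0,0,0,0]],
])

```text
t: 28.5
eef_pos: [452.0, 34.2, 148.0]
eef_rot: [0.0, 0.999, -0.046, -0.0]
wrist_force: [0.1, -0.1, 1.1]
grip_width: 1.0
```

```bash
python3 - <<'E'
from h import *
s=state();print(s["q"].round(3),s["eef_pos"],s["eef_rot"])
c=capture("side"); crop(c,180,120,340,300,"k1",4)
E
```

```text
[ 4.360e-01  1.740e-01 -5.120e-01  1.000e-03 -8.850e-01  1.042e+00] [452.01831176  34.17701217 147.95348981] [ 3.12740194e-04  9.98934143e-01 -4.61567758e-02 -1.77349171e-04]
```

View pics/k1.png

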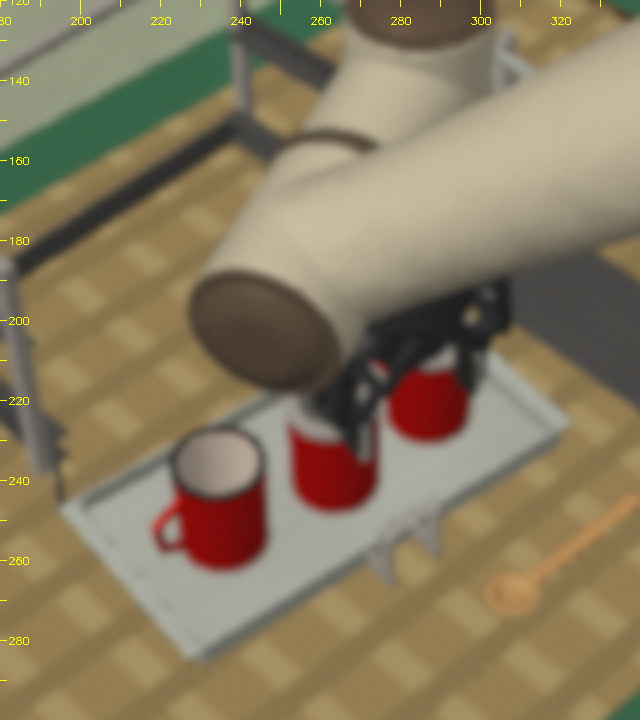

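servo_tool([
  [[0,0,0.02,0,0],[0,0,0.02,0,0],[0,0,0.02,0,0],[0,0,0.015,0,0],[0,0,0,0,0],[0,0,0,0,0]],
])

```text
t: 29.15
eef_pos: [452.9, 33.9, 73.9]
eef_rot: [-0.0, 0.999, -0.047, 0.001]
wrist_force: [-0.9, -0.1, 1.0]
grip_width: 0.999
```

```bash
python3 - <<'E'
from h import *
s=state();print(s["eef_pos"],s["wrist_force"])
c=capture("side"); crop(c,180,120,340,300,"k2",4)
c=capture("top"); crop(c,200,110,360,290,"k3",4)
E
```

```text
[452.87693661  33.88654295  73.93134546] [-0.93925986 -0.11926681  1.00674779]
```

View pics/k2.png

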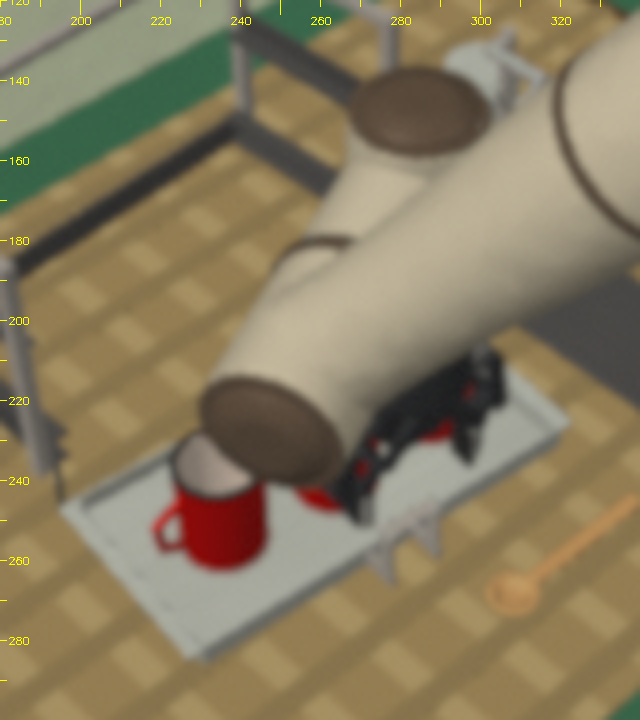

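View pics/k3.png

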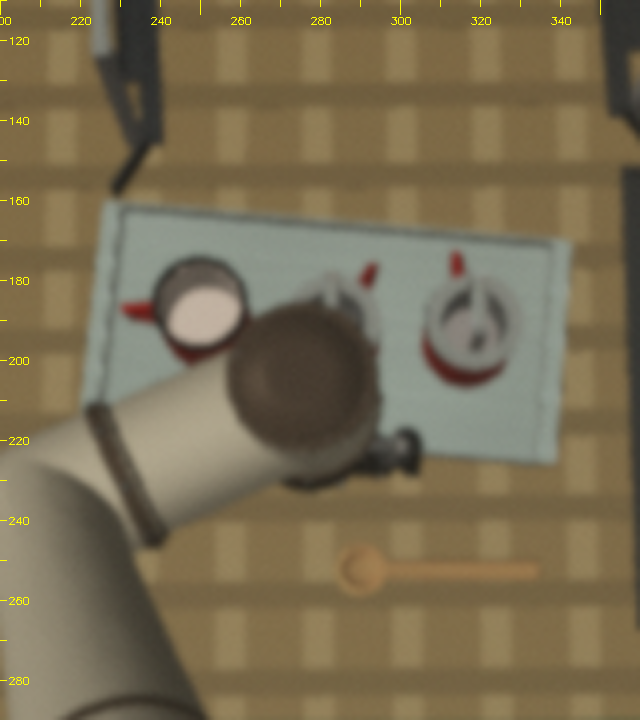

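```bash
python3 - <<'E'
from h import *
t=capture("top");s=capture("side")
print(tri(t,(276,204),s,(284,147)))
for P in ((200,225),(195,240),(210,220)): print(tri(t,P,s,(247,227)))
c=t["color"];cv2.imwrite("pics/k4.png",np.hstack([t["color"][60:420,120:420],s["color"][60:420,180:480]]))
E
```

```text
(array([452.80998597,  32.16121216, 424.22124471]), np.float64(2.3273729753529513))
(array([410.84715223, 204.89387335, 322.85144069]), np.float64(25.42985712379362))
(array([380.53069161, 216.74586521, 352.65573388]), np.float64(5.083744070998032))
(array([428.79050714, 187.62495531, 293.92542165]), np.float64(20.510248276087477))
```

View pics/k4.png

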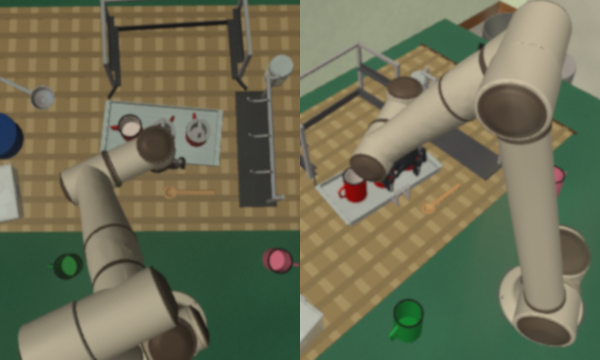

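servo_tool([
  [[0,0,0.012,0,0],[0,0,0.012,0,0],[0,0,0.005,0,0],[0,0,0,0,0],[0,0,0,0,0]],
])

```text
t: 29.85
eef_pos: [452.3, 33.7, 44.3]
eef_rot: [-0.0, 0.999, -0.047, 0.0]
wrist_force: [0.1, 0.4, 1.1]
grip_width: 1.001
```

servo_tool([
  [[0,0,0,0,0.2],[0,0,0,0,0.35],[0,0,0,0,0.4],[0,0,0,0,0.5],[0,0,0,0,0.6],[0,0,0,0,0.6],[0,0,0,0,0.6]],
], force=70)

```text
t: 30.55
eef_pos: [452.5, 34.1, 44.7]
eef_rot: [-0.0, 0.999, -0.047, 0.001]
wrist_force: [-1.6, 1.5, 5.8]
grip_width: 0.51
```

servo_tool([
  [[-0.002,0,0,-0.008,0.6],[-0.003,0,0,-0.016,0.6],[-0.003,0,0,-0.018,0.6],[-0.003,0,0,-0.018,0.6],[-0.003,0,0,-0.018,0.6],[-0.003,0,0,-0.018,0.6],[-0.003,0,0,-0.018,0.6],[-0.003,0,0,-0.018,0.6],[-0.002,0,0,-0.012,0.6],[0,0,0,-0.005,0.6]],
], force=100)

```text
t: 31.55
eef_pos: [429.2, 35.2, 44.9]
eef_rot: [-0.001, 1.0, 0.027, 0.003]
wrist_force: [3.6, -2.1, 6.6]
grip_width: 0.507
```

```bash
python3 - <<'E'
from h import *
s=state();print(s["eef_pos"],s["eef_rot"],s["wrist_force"],s["ft_torque"])
c=capture("side"); crop(c,150,120,350,300,"l2",4)
c=capture("top"); crop(c,200,110,360,290,"l3",4)
E
```

```text
[429.17979831  35.17436756  44.92613472] [-8.76546842e-04  9.99618609e-01  2.74802401e-02  2.58916365e-03] [ 3.55423887 -2.09757655  6.56747463] [-0.5112717  -1.09621366 -0.71936611]
```

View pics/l3.png

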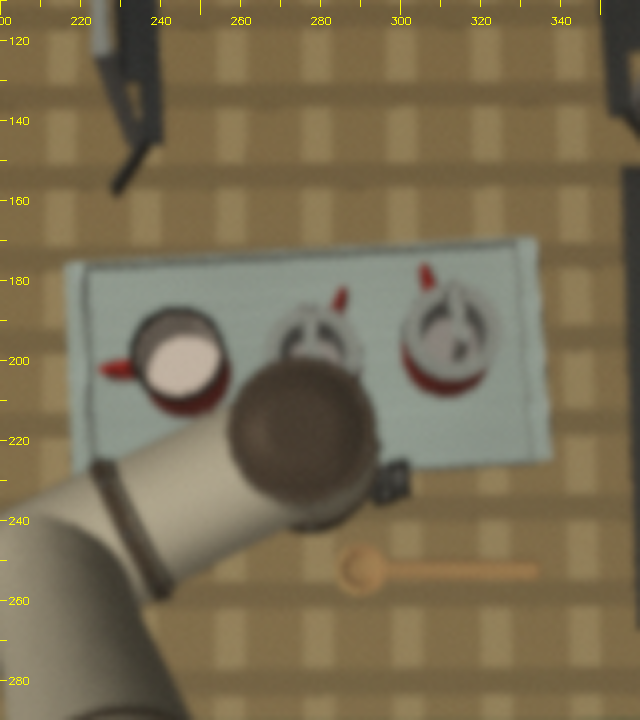

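View pics/l2.png

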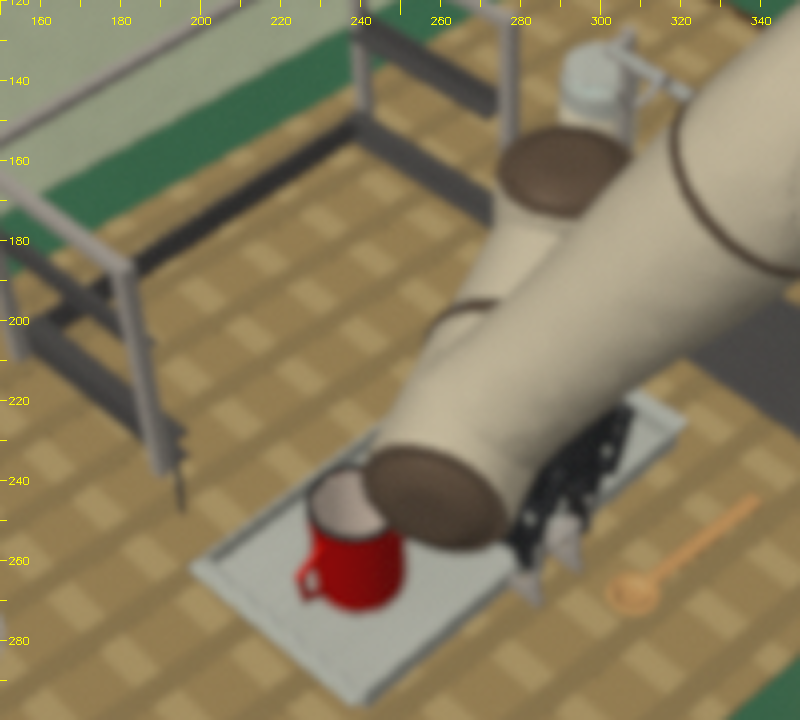

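servo_tool([
  [[0.001,0.003,0,0,0.6],[0.003,0.006,0,0,0.6],[0.005,0.009,0,0,0.6],[0.005,0.01,0,0,0.6],[0.006,0.01,0,0,0.6],[0.006,0.01,0,0,0.6],[0.006,0.01,0,0,0.6],[0.005,0.009,0,0,0.6],[0.002,0.004,0,0,0.6],[0,0,0,0,0.6]],
])

```text
t: 32.65
eef_pos: [469.8, -33.8, 44.9]
eef_rot: [-0.0, 1.0, 0.03, -0.0]
wrist_force: [-3.3, 4.2, 11.0]
grip_width: 0.497
```

```bash
python3 - <<'E'
from h import *
s=state();print(s["eef_pos"],s["eef_rot"],s["wrist_force"],s["ft_torque"])
c=capture("top"); crop(c,200,60,390,260,"m3",4)
E
```

```text
[469.81476795 -33.79457636  44.9168577 ] [-1.02005144e-05  9.99553372e-01  2.98839278e-02 -8.77841079e-05] [-3.28724775  4.22687046 10.95591421] [1.29644784 0.84375788 0.74845875]
```

View pics/m3.png

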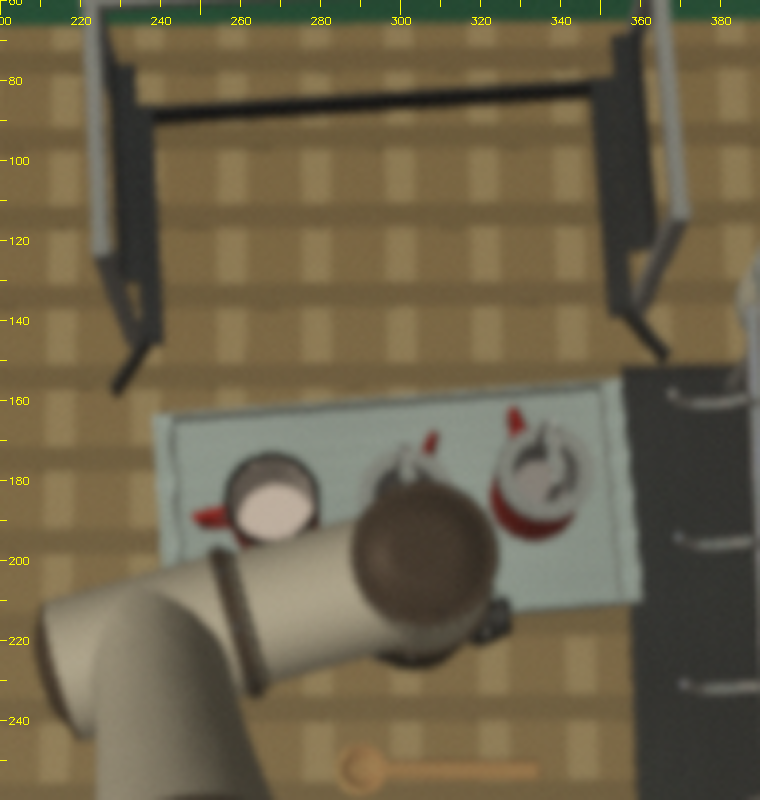

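```bash
python3 - <<'E'
from h import *
t=capture("top")
g=cv2.cvtColor(t["color"],cv2.COLOR_BGR2GRAY)
a=at(t,238,163.25,20);b=at(t,355.5,154.5,20);print(a,b,np.linalg.norm(a-b));d=a-b;print("yaw",np.arctan2(-d[0],d[1]))
m=(a+b)/2; yaw=np.arctan2(-d[0],d[1]); c=m-85*np.array([np.cos(yaw),np.sin(yaw),0]); print("centre",c)
R0=np.array([811,-15]);th=.0557
v=c[:2]-R0;print("in rack",np.cos(th)*v[0]+np.sin(th)*v[1],-np.sin(th)*v[0]+np.cos(th)*v[1])
s=state();p=s["eef_pos"];v=p[:2]-R0;print("tcp in rack",np.cos(th)*v[0]+np.sin(th)*v[1],-np.sin(th)*v[0]+np.cos(th)*v[1])
print(s["wrist_force"],s["eef_rot"])
E
```

```text
[649.56265788 155.37787544  20.        ] [ 673.93592978 -199.56490092   20.        ] 355.7786262209511
yaw 0.06856054636934854
centre [576.94898891 -27.91659473  20.        ]
in rack -234.40711686052288 0.13333824950621675
tcp in rack -341.7110734414562 0.23494330341730318
[-1.9569479   3.29716602 12.07135093] [9.50698598e-05 9.99548927e-01 3.00322011e-02 2.38889098e-05]
```

servo_tool([
  [[0,0,-0.0005,0.005,0.6],[0.003,0,0,0.005,0.6],[0.005,0,0,0,0.6],[0.007,0,0,0,0.6],[0.007,0,0,0,0.6],[0.007,0,0,0,0.6],[0.007,0,0,0,0.6],[0.007,0,0,0,0.6],[0.004,0,0,0,0.6],[0,0,0,0,0.6]],
])

```text
t: 33.75
eef_pos: [507.4, -34.5, 44.9]
eef_rot: [0.002, 1.0, 0.022, -0.01]
wrist_force: [-19.4, -0.6, 27.3]
grip_width: 0.5
```

```bash
python3 - <<'E'
from h import *
s=state();print(s["eef_pos"],s["eef_rot"],s["wrist_force"],s["ft_torque"])
R0=np.array([811,-15]);th=.0557
p=s["eef_pos"];v=p[:2]-R0;print("tcp in rack",np.cos(th)*v[0]+np.sin(th)*v[1],-np.sin(th)*v[0]+np.cos(th)*v[1])
c=capture("top"); crop(c,210,60,390,230,"n3",4)
E
```

```text
[507.36185634 -34.48112626  44.85327827] [ 0.00180341  0.99969879  0.02224007 -0.01022064] [-19.35396574  -0.59829496  27.25165941] [-0.03553331  5.33903226  0.02875649]
tcp in rack -304.2517860039937 -2.547013337503337
```

View pics/n3.png

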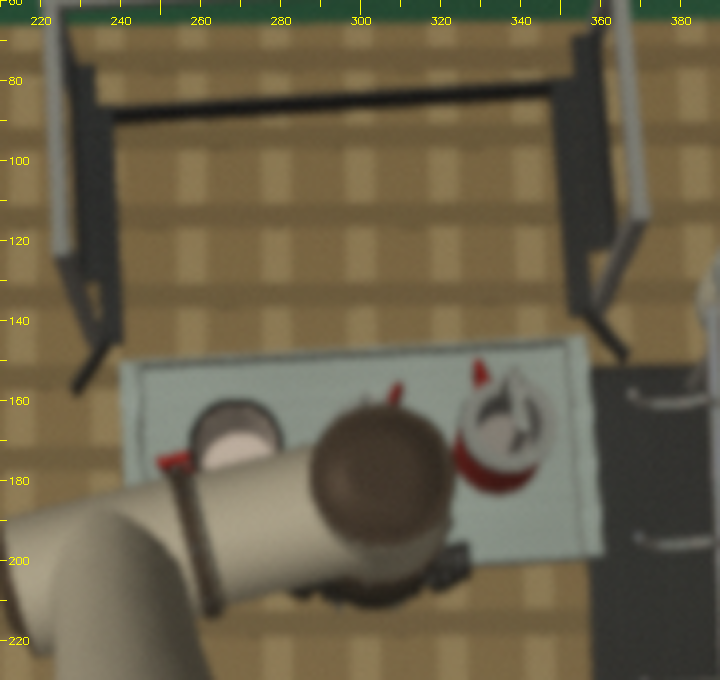

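servo_tool([
  [[-0.006,0,0,0,0.6],[-0.008,0,0,0,0.6],[-0.008,0,0,0,0.6],[-0.004,0,0,0,0.6],[0,0,0,0,0.6]],
])

```text
t: 34.3
eef_pos: [491.9, -32.9, 44.9]
eef_rot: [-0.0, 1.0, 0.023, 0.001]
wrist_force: [4.5, 1.6, 4.3]
grip_width: 0.502
```

```bash
python3 - <<'E'
from h import *
s=state();print(s["eef_pos"],s["eef_rot"],s["wrist_force"],s["ft_torque"])
c=capture("top"); crop(c,225,120,375,205,"o1",5); crop(capture("side"),150,130,310,290,"o2",4)
E
```

```text
[491.92858484 -32.87960266  44.93727558] [-2.59755538e-04  9.99730091e-01  2.31875861e-02  1.41874118e-03] [4.53321554 1.55340668 4.29530884] [ 0.39838884 -0.99747482 -0.0083621 ]
```

View pics/o1.png

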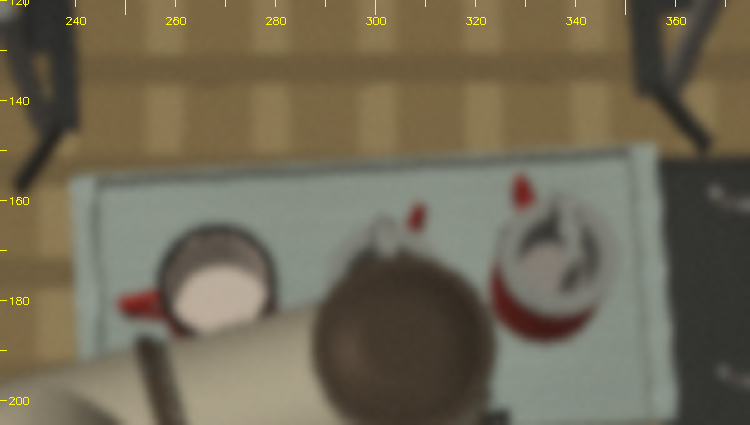

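View pics/o2.png

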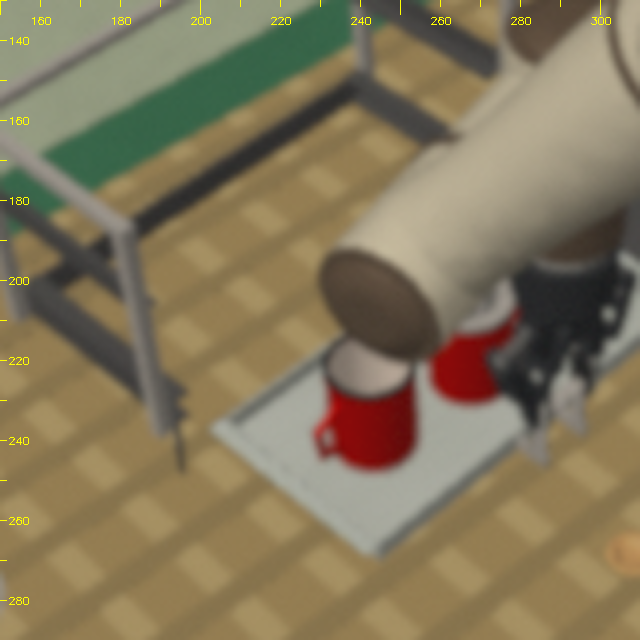

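```bash
python3 - <<'E'
from h import *
t=capture("top")
def yw(l,r,z):
    a=at(t,*l,z);b=at(t,*r,z);d=a-b;print(a.round(1),b.round(1),"mid",((a+b)/2).round(1),"w",np.linalg.norm(d).round(1),"yaw",np.arctan2(-d[0],d[1]).round(4))
yw((239,155.6),(356.6,149),20)
yw((237.5,145),(355,138.5),28)
yw((229.3,157),(366.3,149),28)
# wall line fit : dark line inner front wall
g=cv2.cvtColor(t["color"],cv2.COLOR_BGR2GRAY).astype(float)
xs=np.arange(250,345);c=[]
for x in xs:
    r0=int(156-(x-239)*.055)-4; r=np.arange(r0,r0+9); w=np.clip(np.percentile(g[r,x],70)-g[r,x]-8,0,None); c.append((w*r).sum()/max(w.sum(),1e-9))
c=np.array(c);k=c>0;
for _ in range(4):
    p=np.polyfit(xs[k],c[k],1);k=np.abs(np.polyval(p,xs)-c)<.6
print(k.sum());yw((250,np.polyval(p,250)),(344,np.polyval(p,344)),15)
E
```

```text
[673.4 152.6  20. ] [ 691.1 -203.4   20. ] mid [682.2 -25.4  20. ] w 356.4 yaw 0.0498
[704.2 156.6  28. ] [ 721.6 -198.4   28. ] mid [712.9 -20.9  28. ] w 355.4 yaw 0.049
[667.  180.9  28. ] [ 688.5 -231.4   28. ] mid [677.8 -25.3  28. ] w 412.9 yaw 0.0521
45
[683.4 119.7  15. ] [ 687.6 -165.7   15. ] mid [685.5 -23.   15. ] w 285.5 yaw 0.0147
```

servo_tool([
  [[0,-0.002,0,0,0.6],[0,-0.0015,-0.0005,-0.005,0.6],[0,0,0,0,0.6],[0,0,0,0,0.6]],
])

```text
t: 34.85
eef_pos: [490.5, -30.4, 44.9]
eef_rot: [0.0, 1.0, 0.024, -0.0]
wrist_force: [2.7, -3.4, 5.3]
grip_width: 0.506
```

```bash
cat > trayfit.py <<'E'
from h import *
from scipy.optimize import least_squares
# fit tray pose by aligning edges: sample brightness gradient across side rims and front rim of tray (top camera)
def fit(t,x0,y0,th0):
    g=cv2.GaussianBlur(t["color"],(3,3),0).astype(float); sat=g.max(2)-g.min(2); gray=g.mean(2)
    f=gray-1.5*sat   # tray: bright, unsaturated
    segs=[]
    for u in np.linspace(-0,80,28): segs+= [((u,177),(0,1)),((u,-177),(0,-1))]
    for v in np.linspace(-160,160,60): segs.append(((85,v),(1,0)))
    def cost(p):
        c,s=np.cos(p[2]),np.sin(p[2]);r=[]
        for (a,b),(nx,ny) in segs:
            v=[]
            for d in (-4,4):
                lx,ly=a+nx*d,b+ny*d
                v.append([p[0]+c*lx-s*ly,p[1]+s*lx+c*ly,20])
            uv=px(t,np.array(v)).astype(np.float32)
            q=cv2.remap(f.astype(np.float32),uv[:,:1],uv[:,1:],cv2.INTER_LINEAR)
            r.append(float(q[0,0]-q[1,0]))
        return -np.mean(np.clip(r,-20,60))
    best=np.array([x0,y0,th0]);st=np.array([6,6,.02])
    from scipy.optimize import minimize
    sim=np.array([best,best+[6,0,0],best+[0,6,0],best+[0,0,.02]])
    m=minimize(cost,best,method="Nelder-Mead",options=dict(initial_simplex=sim,xatol=.05,fatol=1e-3))
    return m.x,m.fun
def rel(p,R0=(811,-14.0),th=.0545):
    v=p[:2]-np.array(R0);return np.cos(th)*v[0]+np.sin(th)*v[1],-np.sin(th)*v[0]+np.cos(th)*v[1],p[2]-th
E
python3 - <<'E'
from trayfit import *
import pickle
t0,_=pickle.load(open("c0.pkl","rb"));print(fit(t0,557,23,-.09))
s=state();print(s["eef_pos"],s["eef_rot"],s["wrist_force"],s["ft_torque"])
t=capture("top");p,f=fit(t,598,-27,.05);print(p,f,rel(p))
crop(t,225,120,375,205,"o3",5)
E
```

```text
(array([ 5.61151264e+02,  2.52154054e+01, -9.74555732e-02]), np.float64(-53.18326969804435))
[490.52682231 -30.44295052  44.93253519] [ 2.31217611e-04  9.99707671e-01  2.41728980e-02 -4.36324485e-04] [ 2.69987776 -3.37414404  5.26124826] [-0.83372577 -0.83411586 -0.50916272]
[ 5.99795691e+02 -2.60703133e+01  4.78807014e-02] -52.5580158891349 (np.float64(-211.5482282399245), np.float64(-0.547454377193505), np.float64(-0.006619298635608874))
```

View pics/o3.png

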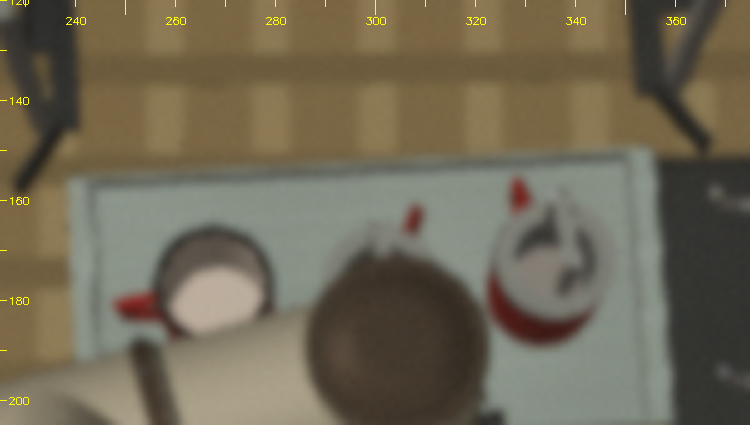

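```bash
python3 - <<'E'
from trayfit import *
t=capture("top")
ax=lambda x:-16.5+(x-765)*.0545
print(px(t,[684,ax(684),20]))
# overlay: axis-based rack lips, walls, and desired tray outline
X,Y,th=811,ax(811),.0545
k=5;b=(225,100,375,205)
im=cv2.resize(t["color"][b[1]:b[3],b[0]:b[2]],None,fx=k,fy=k,interpolation=cv2.INTER_CUBIC)
def W(p): p=np.array(p,float);c,q=np.cos(th),np.sin(th);return np.c_[X+c*p[:,0]-q*p[:,1],Y+q*p[:,0]+c*p[:,1],p[:,2]]
def dr(P,col): cv2.polylines(im,[((px(t,W(P))-[b[0],b[1]]+.5)*k).astype(int)],False,col,1)
for sg in (-1,1):
    dr([[-95,sg*182,28],[90,sg*182,28]],(0,255,0));dr([[-95,sg*167,28],[90,sg*167,28]],(0,255,255))
    dr([[-95,sg*182,28],[-132,sg*205,28]],(255,255,0))
c=-210
dr([[c-85,177,20],[c+85,177,20],[c+85,-177,20],[c-85,-177,20]],(0,0,255))
cv2.imwrite("pics/o4.png",im)
E
```

```text
[[296.33111072 151.74201158]]
```

View pics/o4.png

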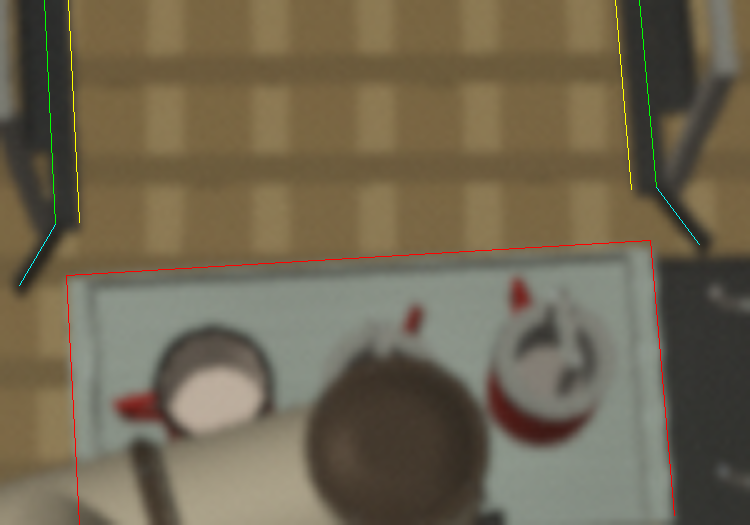

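servo_tool([
  [[0,-0.001,0,0,0.6],[0.003,0,0,0,0.6],[0.005,0,0,0,0.6],[0.006,0,0,0,0.6],[0.006,0,0,0,0.6],[0.005,0,0,0,0.6],[0.003,0,0,0,0.6],[0,0,0,0,0.6]],
])

```text
t: 35.75
eef_pos: [506.8, -30.3, 44.8]
eef_rot: [0.002, 1.0, 0.024, -0.013]
wrist_force: [-20.6, -1.3, 30.6]
grip_width: 0.503
```

```bash
cat > ovr.py <<'E'
from trayfit import *
def go(name,c,b=(225,80,375,205),k=5):
    t=capture("top");X,Y,th=811,-14.0-.5,.0545
    im=cv2.resize(t["color"][b[1]:b[3],b[0]:b[2]],None,fx=k,fy=k,interpolation=cv2.INTER_CUBIC)
    def W(p): p=np.array(p,float);a,q=np.cos(th),np.sin(th);return np.c_[X+a*p[:,0]-q*p[:,1],Y+q*p[:,0]+a*p[:,1],p[:,2]]
    def dr(P,col): cv2.polylines(im,[((px(t,W(P))-[b[0],b[1]]+.5)*k).astype(int)],False,col,1)
    for sg in (-1,1):
        dr([[-95,sg*168,28],[90,sg*168,28]],(0,255,255))
        dr([[-95,sg*182,28],[-132,sg*207,28]],(255,255,0))
    dr([[c-85,177,20],[c+85,177,20],[c+85,-177,20],[c-85,-177,20]],(0,0,255))
    cv2.imwrite(f"pics/{name}.png",im)
    s=state();print(s["t"],s["eef_pos"],"tool yaw",2*np.arctan2(s["eef_rot"][2],s["eef_rot"][1]),"F",s["wrist_force"].round(1),s["ft_torque"].round(2))
    v=s["eef_pos"][:2]-[X,Y];print("tcp in rack",np.cos(th)*v[0]+np.sin(th)*v[1],-np.sin(th)*v[0]+np.cos(th)*v[1])
E
python3 -c "
from ovr import *
go('p1',-182)"
```

```text
35.8 [506.75778283 -30.35236792  44.84241072] tool yaw 0.04835574616135579 F [-21.   -1.2  30.8] [0.17 5.94 0.07]
tcp in rack -304.65401769263457 0.7441626679838471
```

View pics/p1.png

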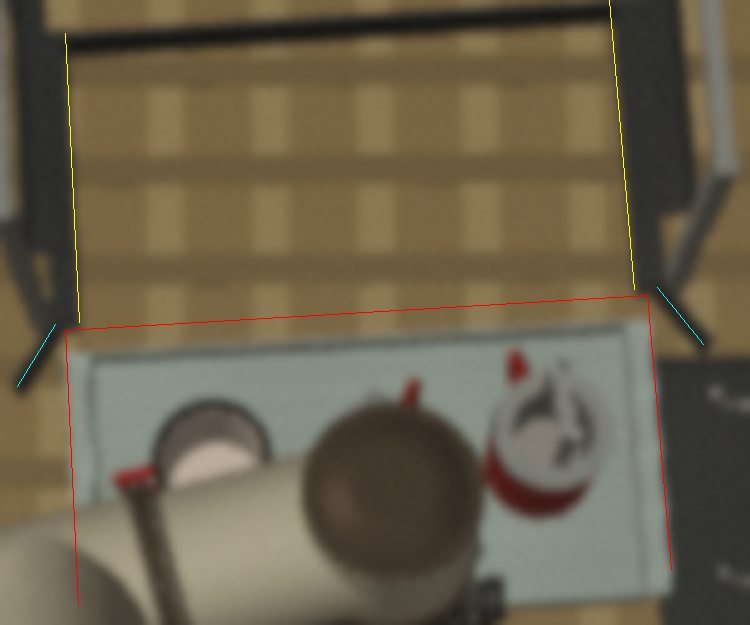

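```bash
python3 -c "
from h import *
s=state();print(s['q'].round(3),s['joint_efforts'].round(1),s['wrist_force'])
c=capture('side');crop(c,170,120,370,300,'p2',4)
c=capture('top');cv2.imwrite('pics/p3.png',c['color'])
"
```

```text
[ 0.259  0.416 -0.485 -0.003 -0.696  1.362] [  1.2 -21.6  17.1   3.3   5.7  -0.1] [-21.02197764  -1.23581672  30.84971721]
```

View pics/p2.png

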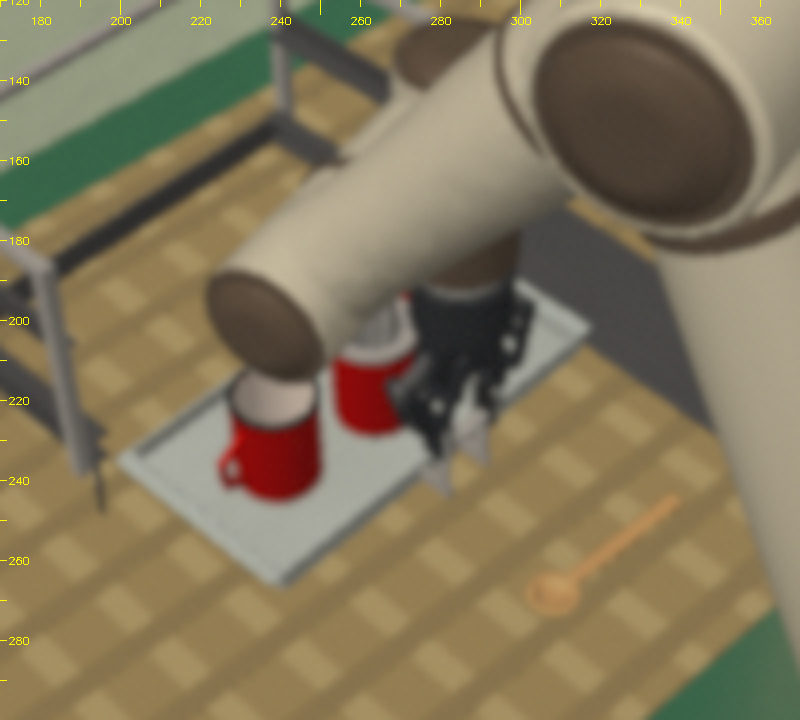

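View pics/p3.png

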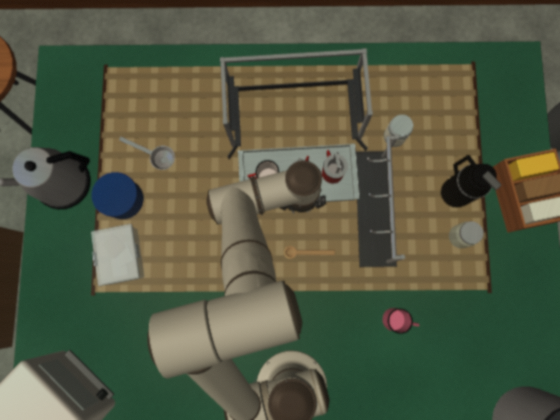

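servo_tool([
  [[0,0,-0.001,0,0.6],[0,0,-0.001,0,0.6],[0,0,0,0,0.6],[0,0,0,0,0.6]],
])

```text
t: 36.3
eef_pos: [512.3, -28.8, 45.0]
eef_rot: [0.001, 1.0, 0.024, -0.007]
wrist_force: [-6.9, -0.8, 5.1]
grip_width: 0.505
```

```bash
python3 -c "
from ovr import *
go('p4',-195)"
```

```text
36.35 [512.24167103 -28.80473436  44.99517544] tool yaw 0.047960176383055296 F [-7.  -1.5  6.6] [-0.02  2.08 -0.13]
tcp in rack -299.0939674563861 1.9907743961946025
```

servo_tool([
  [[0,0,-0.001,-0.003,0.6],[0.003,0,-0.0005,-0.003,0.6],[0.004,0,0,0,0.6],[0.005,0,0,0,0.6],[0.005,0,0,0,0.6],[0.003,0,0,0,0.6],[0,0,0,0,0.6],[0,0,0,0,0.6]],
])

```text
t: 37.15
eef_pos: [539.5, -26.3, 48.4]
eef_rot: [-0.0, 1.0, 0.028, 0.001]
wrist_force: [-0.4, -2.5, -4.0]
grip_width: 0.504
```

```bash
python3 -c "
from ovr import *
go('p5',-172)"
```

```text
37.2 [539.55832405 -26.28578491  48.55363159] tool yaw 0.05627916805270082 F [ 0.2 -2.1 -4.1] [-0.63  0.17 -0.17]
tcp in rack -271.68065824874844 3.0179631115921612
```

View pics/p5.png

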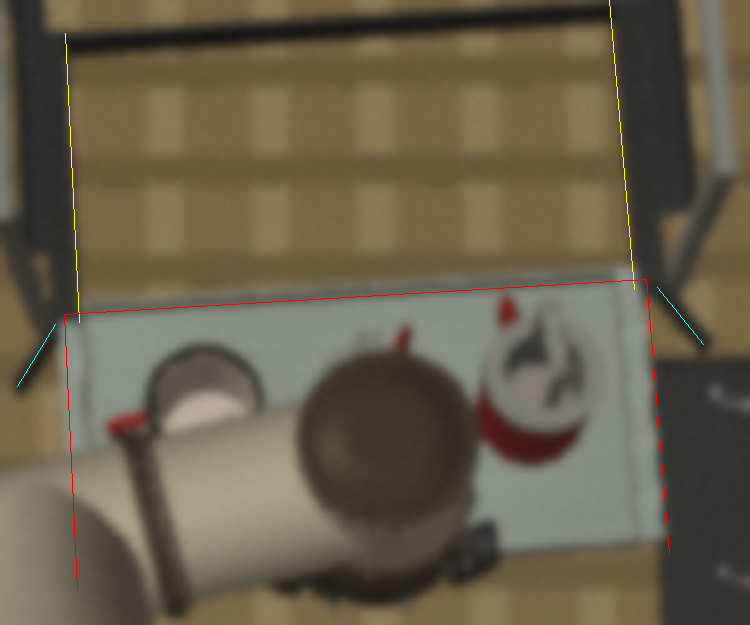

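servo_tool([
  [[0,0.0015,0.0015,0,0.6],[0,0.0015,0.001,0,0.6],[0,0,0,0,0.6],[0,0,0,0,0.6]],
])

```text
t: 37.6
eef_pos: [539.5, -28.9, 46.1]
eef_rot: [-0.0, 1.0, 0.029, 0.001]
wrist_force: [-0.1, 1.6, -4.1]
grip_width: 0.5
```

```bash
python3 -c "
from ovr import *
go('p6',-162)
crop(capture('side'),170,120,350,270,'p7',4)"
```

```text
37.65 [539.49771871 -28.94181587  46.09489174] tool yaw 0.05752311773127453 F [-0.2  2.2 -4.1] [ 0.7 -0.   0.4]
tcp in rack -271.8858556416961 0.36917707613655715
```

View pics/p6.png

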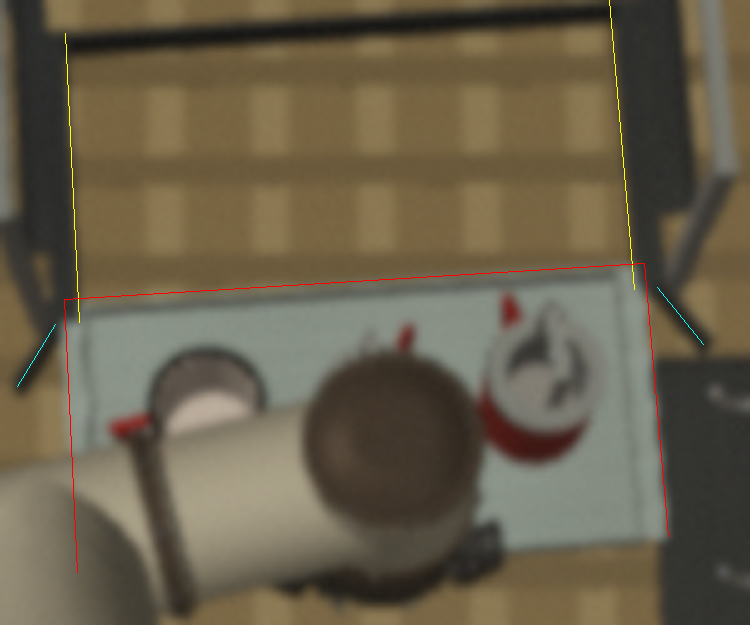

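View pics/p7.png

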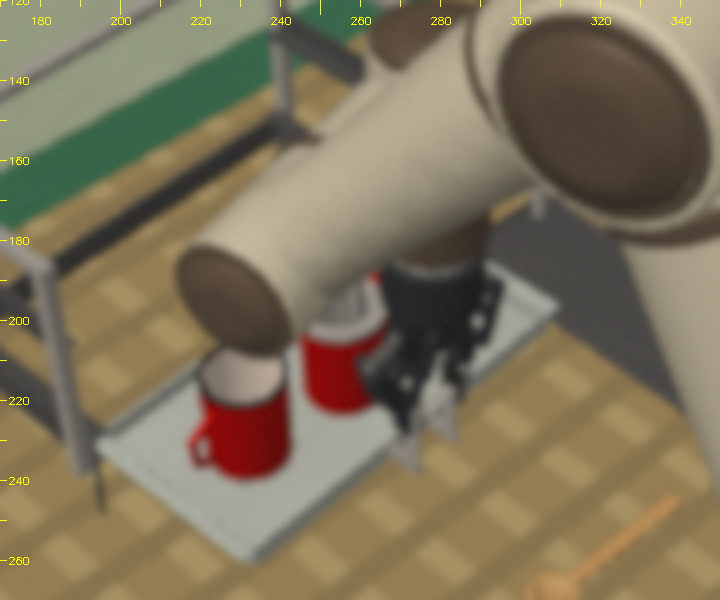

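servo_tool([
  [[0.002,0,0.0005,0,0.6],[0.004,0,0,0,0.6],[0.005,0,0,0,0.6],[0.006,0,0,0,0.6],[0.006,0,0,0,0.6],[0.006,0,0,0,0.6],[0.004,0,0,0,0.6],[0.002,0,0,0,0.6],[0,0,0,0,0.6]],
])

```text
t: 38.6
eef_pos: [574.4, -27.4, 45.3]
eef_rot: [-0.0, 1.0, 0.028, 0.001]
wrist_force: [-1.2, -0.7, -3.1]
grip_width: 0.502
```

```bash
python3 -c "
from ovr import *
go('p8',-130)"
```

```text
38.65 [574.40127656 -27.36222918  45.39509139] tool yaw 0.05617559499277843 F [ 0.3 -0.8 -4.6] [-0.13  0.17 -0.07]
tcp in rack -236.94807624484292 0.04511610209333661
```

View pics/p8.png

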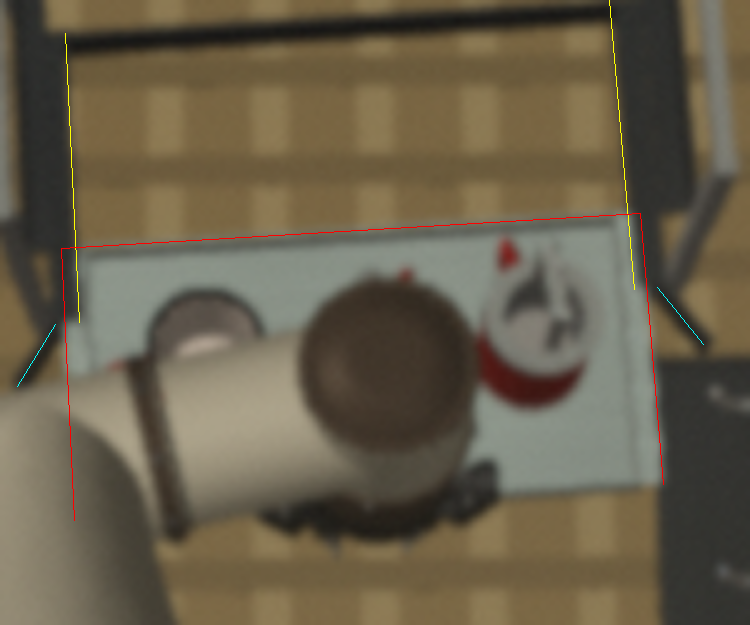

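servo_tool([
  [[0.003,0,0,0,0.6],[0.005,0,0,0,0.6],[0.007,0,0,0,0.6],[0.007,0,0,0,0.6],[0.007,0,0,0,0.6],[0.007,0,0,0,0.6],[0.007,0,0,0,0.6],[0.005,0,0,0,0.6],[0.003,0,0,0,0.6],[0,0,0,0,0.6]],
])

```text
t: 39.65
eef_pos: [625.5, -24.5, 45.4]
eef_rot: [-0.0, 1.0, 0.028, 0.001]
wrist_force: [-0.9, -1.4, -3.5]
grip_width: 0.499
```

```bash
python3 -c "
from ovr import *
go('p9',-78)"
```

```text
39.7 [625.60102967 -24.46739943  45.4595694 ] tool yaw 0.05628999384445516 F [-0.9 -0.3 -2.6] [-0.06  0.04  0.01]
tcp in rack -185.66665222418987 0.1466423485860222
```

View pics/p9.png

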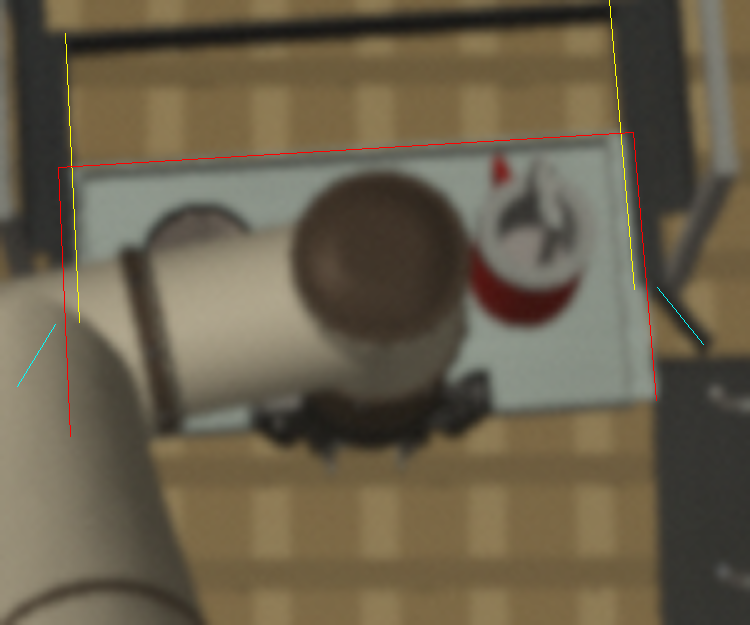

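servo_tool([
  [[0.003,0,0,0,0.6],[0.005,0,0,0,0.6],[0.007,0,0,0,0.6],[0.007,0,0,0,0.6],[0.007,0,0,0,0.6],[0.007,0,0,0,0.6],[0.007,0,0,0,0.6],[0.005,0,0,0,0.6],[0.003,0,0,0,0.6],[0,0,0,0,0.6]],
])

```text
t: 40.7
eef_pos: [676.5, -21.6, 45.3]
eef_rot: [-0.0, 1.0, 0.028, 0.001]
wrist_force: [-1.2, 0.3, -4.2]
grip_width: 0.502
```

```bash
python3 -c "
from ovr import *
go('q1',-27)
crop(capture('side'),130,90,330,250,'q2',4)"
```

```text
40.75 [676.50360253 -21.61669841  45.44636839] tool yaw 0.05631515887208944 F [-0.1 -0.1 -3.9] [ 0.03  0.04 -0.05]
tcp in rack -134.68437102442144 0.22029367938237687
```

View pics/q1.png

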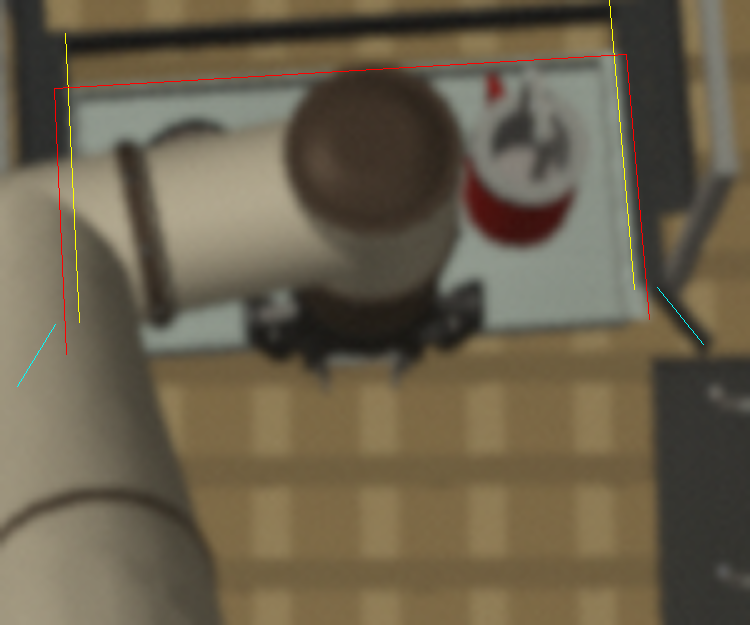

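View pics/q2.png

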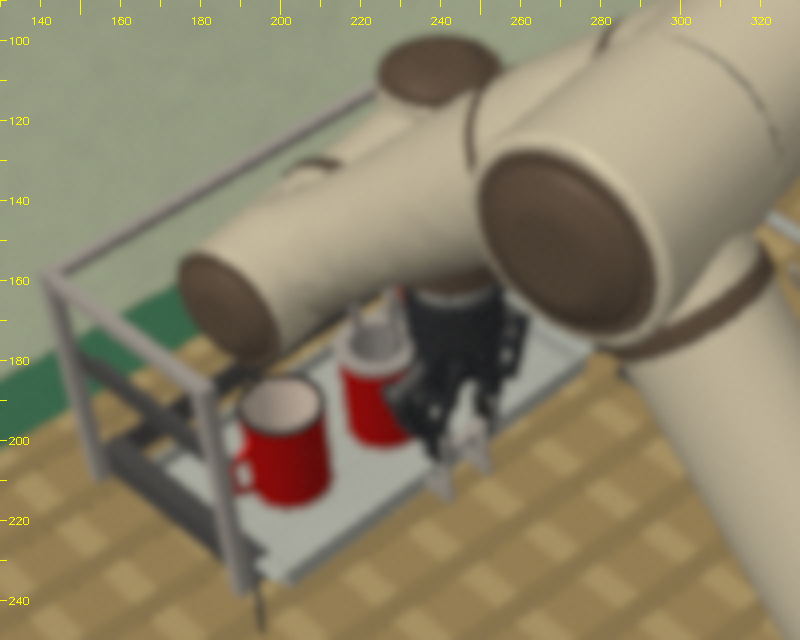

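servo_tool([
  [[0.003,0,0,0,0.6],[0.004,0,0,0,0.6],[0.004,0,0,0,0.6],[0.004,0,0,0,0.6],[0.003,0,0,0,0.6],[0.002,0,0,0,0.6],[0,0,0,0,0.6],[0,0,0,0,0.6]],
])

```text
t: 41.6
eef_pos: [696.1, -20.5, 45.4]
eef_rot: [-0.0, 1.0, 0.028, 0.001]
wrist_force: [-1.5, -0.3, -4.3]
grip_width: 0.503
```

servo_tool([
  [[0.002,0,0,0,0.6],[0.002,0,0,0,0.6],[0.002,0,0,0,0.6],[0,0,0,0,0.6]],
])

```text
t: 42.0
eef_pos: [701.8, -20.2, 45.3]
eef_rot: [0.0, 1.0, 0.028, 0.0]
wrist_force: [-1.8, -1.4, -2.8]
grip_width: 0.502
```

servo_tool([
  [[0.002,0,0,0,0.6],[0.001,0,0,0,0.6],[0.001,0,0,0,0.6],[0,0,0,0,0.6],[0,0,0,0,0.6]],
])

```text
t: 42.5
eef_pos: [703.7, -19.9, 45.1]
eef_rot: [-0.0, 1.0, 0.028, -0.002]
wrist_force: [-6.7, 0.7, -0.1]
grip_width: 0.506
```

```bash
python3 -c "
from ovr import *
go('q3',0,(225,50,375,175))"
```

```text
42.55 [703.61249873 -19.90501028  45.08185277] tool yaw 0.05557637325132791 F [-6.9  0.9 -0.3] [ 0.35  1.89 -0.12]
tcp in rack -107.522484134297 0.4527368073542739
```

View pics/q3.png

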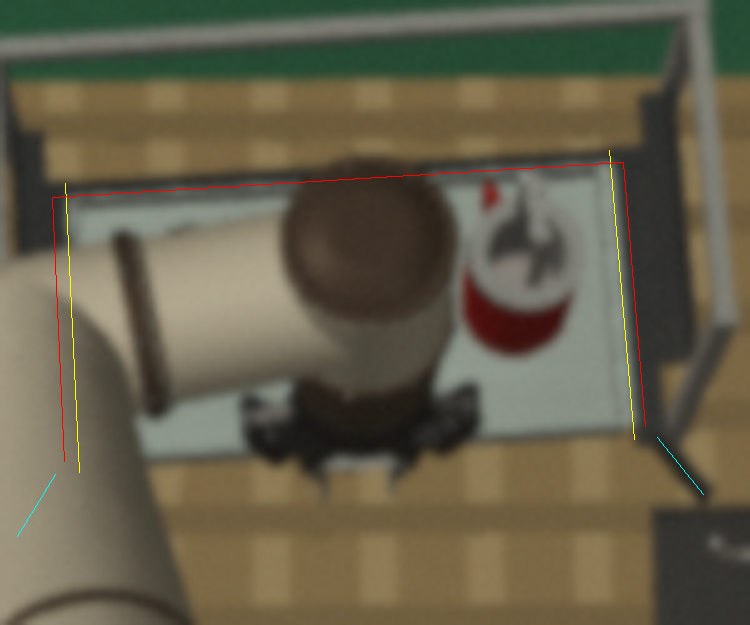

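servo_tool([
  [[0.002,0,0,0,0.6],[0.002,0,0,0,0.6],[0,0,0,0,0.6],[0,0,0,0,0.6]],
])

```text
t: 42.95
eef_pos: [703.9, -19.6, 45.1]
eef_rot: [-0.0, 1.0, 0.027, -0.006]
wrist_force: [-15.2, 2.6, 5.6]
grip_width: 0.501
```

servo_tool([
  [[-0.002,0,0,0,0.6],[-0.002,0,0,0,0.6],[0,0,0,0,0.6],[0,0,0,0,0.4],[0,0,0,0,0.2],[0,0,0,0,0],[0,0,0,0,0],[0,0,0,0,0]],
])

```text
t: 43.75
eef_pos: [706.1, -20.0, 45.8]
eef_rot: [-0.0, 1.0, 0.028, 0.001]
wrist_force: [-0.4, 0.2, 0.0]
grip_width: 0.997
```

servo_tool([
  [[0,0,-0.01,0,0],[0,0,-0.02,0,0],[-0.01,0,-0.03,0,0],[-0.03,0,-0.03,0,0],[-0.04,0,-0.03,0,0],[-0.04,0,-0.03,0,0],[-0.04,0,0,0,0],[-0.04,0,0,0,0],[-0.04,0,0,0,0],[-0.03,0,0,0,0]],
])

```text
t: 44.75
eef_pos: [433.7, -35.5, 196.3]
eef_rot: [-0.0, 1.0, 0.028, 0.001]
wrist_force: [-0.1, 0.6, -0.4]
grip_width: 0.997
```

servo_tool([
  [[-0.03,0,0,0,0],[-0.02,0,0,0,0],[0,0,0,0,0],[0,0,0,0,0],[0,0,0,0,0]],
])

```text
t: 45.25
eef_pos: [387.1, -37.8, 195.9]
eef_rot: [-0.0, 1.0, 0.028, 0.001]
wrist_force: [0.8, 0.8, 0.5]
grip_width: 1.001
```

```bash
python3 -c "
from ovr import *
go('r1',0,(215,40,375,165))
c=capture('side');crop(c,130,90,300,240,'r2',4)"
```

```text
45.3 [386.99299114 -37.79741029 195.61283652] tool yaw 0.05616570141299924 F [-0.6 -0.2  0.3] [0.04 0.01 0.03]
tcp in rack -424.6465416996407 -0.16587521911420566
```

View pics/r1.png

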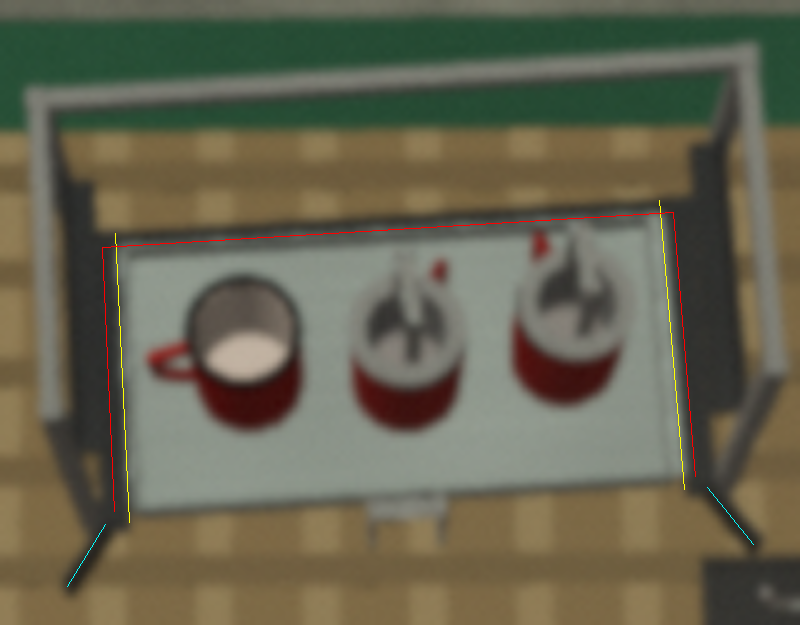

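View pics/r2.png

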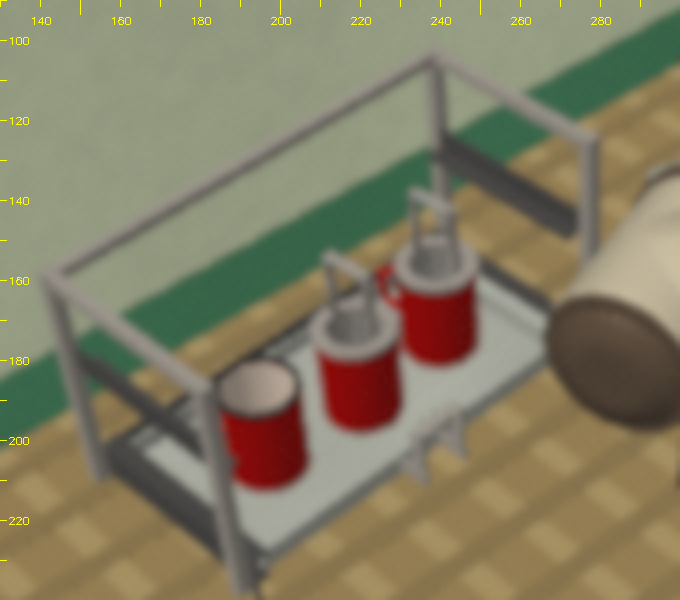

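```bash
python3 - <<'E'
from ov import *
t=capture("top")
a=at(t,263.6,106.2,88);b=at(t,296.8,106.6,91);c=at(t,329.6,100.4,91);print(a,b,c)
X,Y,th=811,-14.5,.0545
for m in(a,b,c):
    v=m[:2]-[X,Y];print(np.cos(th)*v[0]+np.sin(th)*v[1],-np.sin(th)*v[0]+np.cos(th)*v[1])
m=[(*p[:2],3) for p in (a,b,c)]
st=[(b[0],b[1],38,th+.02),(c[0],c[1],38,th+.02)]
ov("u1","side",(150,110,290,240),m,st,5)
ov("u2","top",(225,70,365,160),m,st,5)
cv2.imwrite("pics/u3.png",t["color"])
E
```

```text
[803.34339291  74.91419636  88.        ] [800.11808411 -22.373275    91.        ] [ 818.33990325 -118.66010731   91.        ]
-2.774577197964531 89.69851650542067
-11.294639986007308 -7.268814230755511
1.6550892228244418 -104.40528154840068
```

View pics/u1.png

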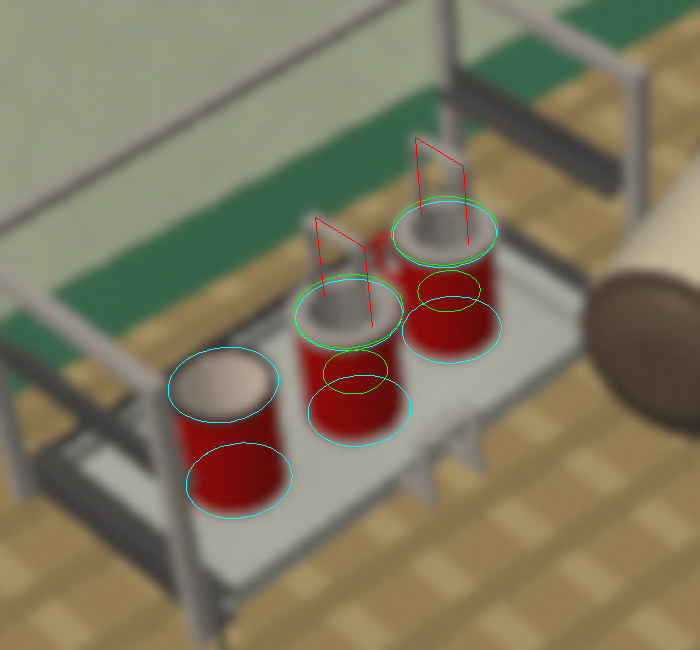

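View pics/u2.png

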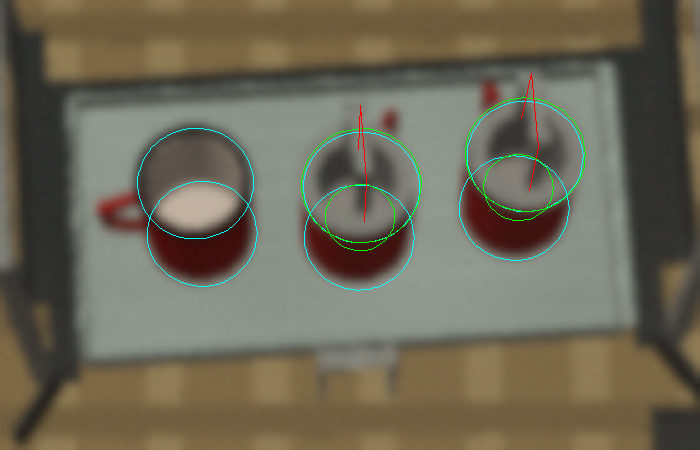

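View pics/u3.png

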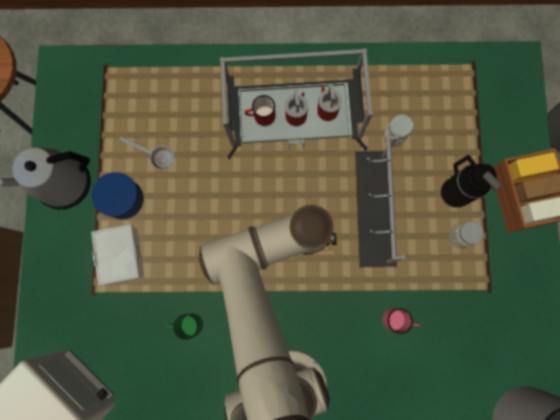

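```bash
python3 -c "
from h import *
print(state()['t'],state()['wrist_force'].round(1)); print(close_job())"
```

```text
45.5 [-0.2  0.5  0.1]
the job is handed in; nothing more can be done
None
```

I got the tea tray loaded and slid it home in the rack, then handed the job in at about 45 s of the 208 s allowed. `close_job()` gives no verdict, so the results below are my own checks.

**What I did:** I lifted the two strainers that were there (middle and near hooks; the far hook was empty) straight off their hooks and seated them in the two mugs already on the tray. I then stood the third red mug on the tray and slid the tray in by its pull.

**One problem:** the tray stalled twice in front of the rack, because the tool was pressing the pull down with up to about 31 N. I raised the tool about 2 mm and it slid in. While I eased it in, the tray's rear probably lifted by up to about 3.5 mm for a moment.

**Last checks:**
- **Tray home:** the tray stopped against the stop bar at 15 N, with the pull within about 1 mm of its expected position. The last pictures show the front rim against the bar. I estimated the rack's own position from the pictures to only about 2–3 mm.
- **Mugs:** all three are upright, at about (-3, 90), (-11, -7) and (2, -104) mm in the tray's frame, well inside the limits.
- **Strainers:** both rims line up with their mugs in both camera views, upright and seated. The middle hoop sat slightly off my drawn model because I guessed its turn.
- **Hook force:** I did not measure it directly. The wrist force was about 3 N when gripping and under 1 N after lifting.
- **Other things on the mat:** they look unmoved in the last top picture, but I compared them by eye and the arm hid the spoon. I saw no mug knocked aside during the run.

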